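# Load the clamping rail and set its thumbscrew

### The job

Lay the two loose small bronze medallions flat and centred on the clamping rail in one neat side-by-side row with the one already on it, between the fixed stop and the sliding jaw. Then turn the thumbscrew clockwise until it seats, back it off a quarter turn so that the row sits free, and finish still gripping the thumbscrew, holding it steady at that setting. Leave the other things on the table alone.

Things in the scene. Friction and masses are not known exactly. Their poses are not given: they have to be found in the camera images.
- clamp_rail: fixed aluminium clamping rail; origin on the table under the rail, x across it, y along it toward the fixed stop, z up. Foot plate 80 mm wide, 6 mm thick, y = -160 to +100 mm. On it the rail, 34 mm wide, flat top 30 mm up, centred on x = 0, long sides open: medallions overhang it, so fingers can straddle it. Dark screw head, 48 x 40 mm, 42 mm high, centred at y = -130 mm
- stop_face (a point): middle of the fixed stop's face at the rail's top, y = +75 mm on clamp_rail; the stop is a dark block 44 mm wide, 42 mm high. The row (145 mm in all) lies between this and jaw_face
- jaw_face (a point): middle of the sliding jaw's face at the rail's top, at y = -72 mm on clamp_rail less the jaw joint's value: the space for the row is 147 mm when seated, 155 to 157 mm at the start. Jaw 40 mm wide, 14 mm thick, its top 42 mm above the table
- thumbscrew (a joint): angle of the thumbscrew about its vertical axis, rad: 0 = seated on its hard end stop, growing counterclockwise seen from above (backing off) to at most 3.0; starts at 2.0 to 2.5. Clockwise tightens. Stays where it is left (friction 0.05 N m); does not rise or sink as it turns
- jaw (a joint): jaw's distance back from its seated place, m: 0.004 x the thumbscrew's angle; driven by the thumbscrew only. Tightening pushes the row together toward the stop
- wings (a point): wing grip of the thumbscrew, steel: 48 mm long along its own x, 12 mm thick along its own y (flat faces), 48 to 72 mm above the table, on a flange 28 mm across at 44 to 48 mm. Origin on the screw axis (clamp_rail x = 0, y = -130 mm), 44 mm up. Its axes are those of clamp_rail when seated. Pinch it from above across the 12 mm
- medallion_set: bronze medallion, flat round disc 50 mm in diameter, 10 mm thick, 0.14 kg, already lying loose on the rail against the fixed stop; origin in the centre of its underside, z up out of its face
- medallion_b: bronze medallion, flat round disc 48 mm in diameter, 10 mm thick, 0.14 kg, lying loose flat on the table, either left of the rail or between rail and robot; origin in the centre of its underside, z up out of its face
- medallion_c: bronze medallion, flat round disc 47 mm in diameter, 10 mm thick, 0.14 kg, lying loose flat on the table, at the other of those two places; origin in the centre of its underside, z up out of its face
- putty_jar: bystander, leave alone: open white putty jar, 52 mm across, 58 mm tall, at the left behind the loose medallions; origin in the middle of its underside
- marker_pen: bystander, leave alone: black marker lying at the front left, 124 mm long, 18 mm thick; origin in the middle of its underside
There are look-alikes about, which are no part of the job. Leave any green or orange look-alike of the medallion_set alone.

How it is judged:
By the outcome, as a careful person would: the job done as asked, in the order asked, and still so for the second after the job is handed in, while the arm keeps its last pose, push and grip.
It also fails if it takes over 58 s, if anything falls off the work surface, if the arm or the gripper's body presses on something with over 40 N, if the wrist force passes 120 N, or if a joint passes its speed limit or range.

### The arm

A 6-joint arm with a two-finger parallel gripper is mounted at the origin on a cart in front of the work surface, level with it; the furniture and walls round the work are solid. World frame = base frame: x ahead of the robot, y to its left, z up, the work surface at z = 0. Lengths are in m, angles in degrees, forces in N, time in s.
With the tool pointing down it reaches from about 0.375 to 0.9 m from the base axis. Payload 3.1 kg.
Tool frame: the origin (TCP) lies at the very end of the fingers, on their centre line; the grasp point (between the pads) lies 19 mm behind it; x points along the fingers, z is the direction in which the jaws open and shut, and the axes are right-handed (so a half turn about x gives the same grasp; the last joint's range is limited). The gripper opens to 87 mm and grips with 3 to 60 N. Pads are 19 mm wide; open, the fingers measure 117 mm over their backs; the gripper's body (75 mm by 190 mm) begins 51 mm behind the grasp point.
Start: joints at [-81.045, 30.224, 82.088, -0, 67.689, -10.227], TCP at [0.205, -0.59, 0.223] pointing down, gripper open.
Joint ranges: [-176.69, 176.69], [-43.24, 126.21], [12.49, 139.97], [-82, 262], [0, 151.66], [-163.58, 163.58]. Speed limits (degrees/s): [159.86, 159.86, 180, 180, 180, 180].

### API

Orientations are given as a 3x3 rotation matrix whose columns are the frame's x, y, z axes.
In Python, from rig import bot gives the robot as it stands.
- The arm moves only by the tool send_rows, never from a script. Its arguments are lists of equal length, an entry for each row: "fingers": the opening, from 0 (shut) to 1 (fully open); "dp": the shift along the world's x, y, z in mm, a list of three; "turn": the turn, a rotation vector about the world's x, y, z in rad, a list of three. In form: {"fingers": [fingers, ...], "dp": [[tx, ty, tz], ...], "turn": [[rx, ry, rz], ...]}. A call has 1 to 10 rows; each row is the pose to reach, as a shift and turn from the pose measured when the call began; what a row does not reach only later rows make up. A row lasts 1/12 s, in which the tool goes at most 41.7 mm and 7.16 degrees, less where a joint would pass 70% of its speed; a pose out of reach is approached as far as the arm can. A call with a gripper value outside its range is refused whole. The fingers move at their own pace and stop on an object; the grip force is fixed at half the most. Time passes only in rows, so rows that repeat a pose let the fingers close. It gives the time, the measured TCP pose, the force and the opening at its end, in the units of the state.
- bot.read_state(): the state, without advancing time (a new reading comes with each control period).
- bot.capture(name): name is "side" or "top" or "wrist"; returns a dict with "img" (384x512x3 uint8, blue, green, red), "z_map" (384x512 float32, m along the optical axis (not along the pixel's ray), 0 where there is no reading), "mtx" (3x3 intrinsics, pixels), "origin" and "orientation" of the camera in the world; the wrist camera has in their place "hand_eye" (4x4, takes a point from camera to tool coordinates, whose origin is the TCP and whose axes are the tool frame's). Camera axes: x right, y up, looking along -z (the intrinsics and any distortion apply to the point x, -y, -z); pixel columns grow to the right and rows downward; lengths in m; the calibration is good to about 2 mm. A picture is of the moment at which its call begins: read the wrist's pose just before it.
- bot.hand_in(): hands the job in, once; it reports no verdict.
The state is a dict: "time_s": time; "joint_positions": joint angles; "qvel": joint speeds; "tau": joint torques, N m; "position": TCP position; "tcp_rot": TCP orientation; "force": force on the tool from outside, world axes, zero at the start; "moment": the same for the moment, N m; "opening": opening from 0.0 (shut) to 1.0 (fully open).
Only numpy, scipy, OpenCV 4.12 (cv2) and the standard library are available. Lean on these libraries where they do the work, as an engineer would, in place of code of your own. Each camera call takes 0.05 s, during which the arm holds its last target.

## Working session

There is one attempt and no reset: what is moved stays moved. The work goes in short steps, Python scripts to look and compute and a tool call to move; the robot and the scene stay as the last step left them, time stands still between calls to the robot, and variables do not carry over. Pictures are saved under pics/ and viewed, and the job is handed in when it is done.

Besides the shell and the picture viewer there is one more tool, called after "Request:" as name(argument=value, ...), one argument or row to a line, values as JSON. send_rows: Moves the arm, as the interface text tells. Its arguments: {"type":"object","properties":{"fingers":{"type":"array","items":{"type":"number"}},"dp":{"type":"array","items":{"type":"array","items":{"type":"number"}}},"turn":{"type":"array","items":{"type":"array","items":{"type":"number"}}}},"required":["fingers","dp","turn"]}

```bash
ls; mkdir -p pics; python3 - <<'E'
from rig import bot
import cv2,pickle
s=bot.read_state();print(s)
for n in("side","top","wrist"):
    c=bot.capture(n);pickle.dump(c,open(f"pics/{n}0.pkl","wb"));cv2.imwrite(f"pics/{n}0.png",c["img"])
    print(n,{k:(v if k not in("img","z_map") else v.shape) for k,v in c.items()})
E
```

```text
pics
{'time_s': 0.0, 'joint_positions': array([-8.10451235e+01,  3.02804741e+01,  8.21588451e+01, -3.63855902e-06,
        6.76891720e+01, -1.02281258e+01]), 'qvel': array([-0.0692427 ,  0.04010943,  0.01122346,  0.06009932,  0.00346147,
       -0.068267  ]), 'tau': array([ 1.08555818e-03, -4.40039599e+01, -1.76593137e+01,  6.32715784e-02,
        5.82675543e-02, -1.58109542e-04]), 'position': array([ 0.20526589, -0.58952848,  0.22154183]), 'tcp_rot': array([[-3.49132237e-04,  9.44473953e-01,  3.28586106e-01],
       [ 2.21524874e-03,  3.28586051e-01, -9.44471439e-01],
       [-9.99997485e-01,  3.98154530e-04, -2.20696471e-03]]), 'force': array([ 0.75205062, -0.04599448,  0.15089659]), 'moment': array([ 0.0029673 , -0.05420166, -0.02698808]), 'opening': 1.0036424767767602}
side {'img': (384, 512, 3), 'z_map': (384, 512), 'mtx': array([[373.69406934,   0.        , 258.26389391],
       [  0.        , 373.69406934, 190.06980786],
       [  0.        ,   0.        ,   1.        ]]), 'origin': array([ 0.76064931, -0.45443781,  0.68980897]), 'orientation': array([[ 0.93416946, -0.27284555
[... 441 characters left out ...]
653361e-01],
       [-9.99963389e-01,  1.29096109e-03,  8.45900497e-03],
       [ 8.55579899e-03,  1.34647245e-01,  9.90856659e-01]])}
wrist {'img': (384, 512, 3), 'z_map': (384, 512), 'mtx': array([[314.92202806,   0.        , 254.24845585],
       [  0.        , 314.92202806, 192.23837123],
       [  0.        ,   0.        ,   1.        ]]), 'hand_eye': array([[-2.72490709e-04,  3.06942463e-01, -9.51728034e-01,
        -1.60993918e-01],
       [ 8.22529520e-04,  9.51727816e-01,  3.06942157e-01,
         8.56248713e-02],
       [ 9.99999625e-01, -6.99185517e-04, -5.11806224e-04,
         8.65041317e-04],
       [ 0.00000000e+00,  0.00000000e+00,  0.00000000e+00,
         1.00000000e+00]])}
```

View pics/top0.png

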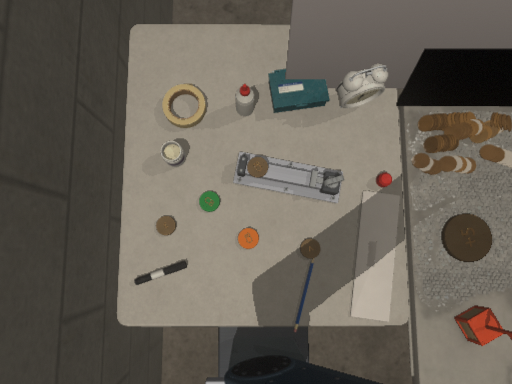

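View pics/side0.png

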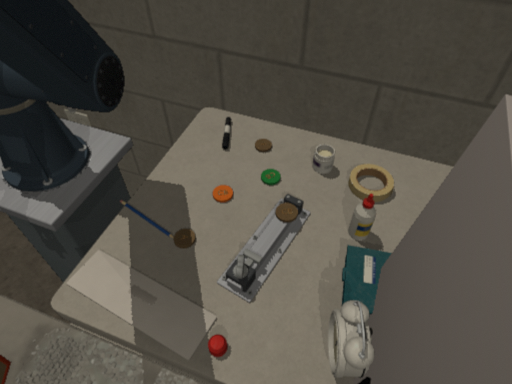

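The top view shows the rail from stop (243,163) to screw (332,180), the set medallion at (258,166), and the loose ones at (166,225) and (310,248). The green and orange look-alikes are at (209,201) and (248,238). Next I'll measure these.

```bash
cat > h.py <<'E'
import numpy as np,cv2,pickle
def ray(c,u,v,z,pose=None):
    K=c["mtx"]; d=np.array([(u-K[0,2])/K[0,0],-(v-K[1,2])/K[1,1],-1.0])
    if "origin" in c: o=c["origin"];R=c["orientation"]
    else:
        p,Rt=pose;H=c["hand_eye"];R=Rt@H[:3,:3];o=p+Rt@H[:3,3]
    d=R@d; t=(z-o[2])/d[2]; return o+t*d
def proj(c,P,pose=None):
    if "origin" in c: o=c["origin"];R=c["orientation"]
    else:
        p,Rt=pose;H=c["hand_eye"];R=Rt@H[:3,:3];o=p+Rt@H[:3,3]
    q=R.T@(np.asarray(P)-o); K=c["mtx"]
    return K[0,0]*q[0]/-q[2]+K[0,2], K[1,1]*-q[1]/-q[2]+K[1,2]
def cloud(c,pose=None):
    K=c["mtx"];h,w=c["z_map"].shape;u,v=np.meshgrid(np.arange(w),np.arange(h));z=c["z_map"]
    P=np.stack([(u-K[0,2])/K[0,0]*z,-(v-K[1,2])/K[1,1]*z,-z],-1)
    if "origin" in c: o=c["origin"];R=c["orientation"]
    else:
        p,Rt=pose;H=c["hand_eye"];R=Rt@H[:3,:3];o=p+Rt@H[:3,3]
    return P@R.T+o
E
python3 - <<'E'
from h import *
c=pickle.load(open("pics/top0.pkl","rb"));im=c["img"]
big=cv2.resize(im[140:270,140:360],None,fx=3.6,fy=3.6,interpolation=cv2.INTER_CUBIC);cv2.imwrite("pics/top0z.png",big)
hsv=cv2.cvtColor(im,cv2.COLOR_BGR2HSV)
for (u,v) in[(166,225),(310,248),(258,166),(284,177)]:print(u,v,hsv[v,u],im[v,u])
W=cloud(c);print("table z",W[260:290,200:240,2].mean(), "rail",W[173:177,280:288,2].mean())
s=pickle.load(open("pics/side0.pkl","rb"));W2=cloud(s);
for n,cc in(("top",c),("side",s)):
    h=cv2.cvtColor(cc["img"],cv2.COLOR_BGR2HSV)
    m=cv2.inRange(h,(8,70,30),(25,255,180));k=cv2.morphologyEx(m,cv2.MORPH_OPEN,np.ones((3,3)))
    for q in cv2.findContours(k,0,2)[0]:
        if 80<cv2.contourArea(q)<900:
            e=cv2.fitEllipse(q)
            W_=cloud(cc);u,v=map(int,e[0]);print(n,np.round(e[0],1),np.round(e[1],1),"ray z.01",np.round(ray(cc,*e[0],.01),4),"z.04",np.round(ray(cc,*e[0],.04),4),"depthz",W_[v,u,2].round(4))
E
```

```text
166 225 [ 17 110 100] [ 57  82 100]
310 248 [ 16 112  80] [45 64 80]
258 166 [ 16 104 103] [ 61  84 103]
284 177 [  0   3 154] [152 152 154]
table z 0.004070407925376416 rail 0.05759037137959788
top [467.7 330.5] [ 6.7 24.9] ray z.01 [ 0.2607 -0.4446  0.01  ] z.04 [ 0.2667 -0.4275  0.04  ] depthz 0.0245
top [471.3 312.9] [ 6.8 21.9] ray z.01 [ 0.3001 -0.4562  0.01  ] z.04 [ 0.3048 -0.4387  0.04  ] depthz 0.0243
top [309.9 248.2] [19.  19.7] ray z.01 [ 0.4491 -0.0838  0.01  ] z.04 [ 0.4489 -0.0788  0.04  ] depthz 0.0107
top [165.6 225.1] [18.6 19.4] ray z.01 [0.5035 0.2587 0.01  ] z.04 [0.5014 0.2521 0.04  ] depthz 0.0097
top [257.1 166.8] [19.6 20. ] ray z.01 [0.6458 0.0406 0.01  ] z.04 [0.6389 0.0414 0.04  ] depthz 0.0389
top [442.7 164.8] [15.4 29.8] ray z.01 [ 0.6516 -0.4137  0.01  ] z.04 [ 0.6446 -0.3976  0.04  ] depthz 0.0106
top [420.8 160.4] [14.8 17.3] ray z.01 [ 0.6627 -0.3605  0.01  ] z.04 [ 0.6553 -0.3463  0.04  ] depthz 0.0157
top [491.9 152.8] [15.7 26.6] ray z.01 [ 0.6821 -0.5374  0.01  ] z.04 [ 0.674  -0.5172  0.04  ] depthz 0.0137
side [184.2 237.9] [19.3 22.1] ray z.01 [ 0.4527 -0.0858  0.01  ] z.04 [ 0.4663 -0.102   0.04  ] depthz 0.0117
side [286.5 211.8] [19.2 21.4] ray z.01 [0.6373 0.0626 0.01  ] z.04 [0.6428 0.0397 0.04  ] depthz 0.0398
side [222.5 193.2] [18.2 21. ] ray z.01 [0.4769 0.0606 0.01  ] z.04 [0.4894 0.0379 0.04  ] depthz 0.0097
side [262.9 145. ] [13.5 16.8] ray z.01 [0.5073 0.2561 0.01  ] z.04 [0.5185 0.2247 0.04  ] depthz 0.0095
```

View pics/top0z.png

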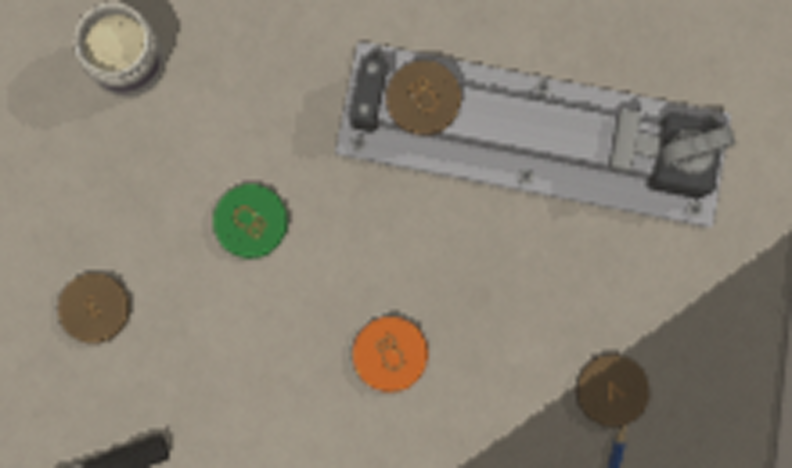

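View pics/wrist0.png

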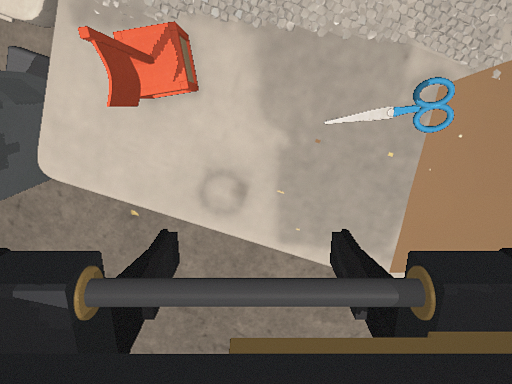

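Zoomed top view: the foot-plate corners are clear at about (362,40), (727,105), (713,226) and (338,155). The wings point about 20° off the image horizontal. The pencil tip touches near the right-hand medallion, so I'll grip that one along world y. Next I'll fit the rail.

```bash
python3 - <<'E'
from h import *
c=pickle.load(open("pics/top0.pkl","rb"))
f=lambda u,v:((u+.5)/3.6-.5+140,(v+.5)/3.6-.5+140)
C=np.array([ray(c,*f(u,v),.006)[:2] for u,v in[(362,40),(727,105),(713,226),(338,155)]]);print(C)
# order: (+x,+y),( +x,-y),(-x,-y),(-x,+y)
print("len",np.linalg.norm(C[0]-C[1]),np.linalg.norm(C[3]-C[2]),"wid",np.linalg.norm(C[0]-C[3]),np.linalg.norm(C[1]-C[2]))
yd=(C[0]-C[1]+C[3]-C[2]);yd/=np.linalg.norm(yd);xd=np.array([yd[1],-yd[0]])
o=C.mean(0)+yd*.03;print("rail o",o,"yd",yd,"ang",np.degrees(np.arctan2(-yd[0],yd[1])))
for n,y in(("stop",.075),("set",.05),("screw",-.13)):print(n,o+yd*y)
m=ray(c,257.1,166.8,.04)[:2]-o;print("set in rail",m@xd,m@yd)
a=ray(c,*f(672,157),.072);b=ray(c,*f(733,130),.072);print("wing",a,b)
W=cloud(c)
hi=(W[...,2]>.1)&(c["z_map"]>0)&(W[...,0]<.95)&(abs(W[...,1])<.45)&(W[...,0]>.3)
import collections
n,l,s,ce=cv2.connectedComponentsWithStats(hi.astype(np.uint8))
for i in range(1,n):
    if s[i,4]>15:
        P=W[l==i];print("high",P.min(0).round(3),P.max(0).round(3),s[i,4])
for nm,(u,v) in dict(bottle=(245,92),clock=(360,90),clock2=(378,75),box=(300,95),jar=(172,150),red=(385,179)).items():print(nm,W[v,u].round(3),W[v-8:v+8,u-8:u+8,2].max())
E
```

```text
[[ 0.68691996  0.08211567]
 [ 0.64207743 -0.16637212]
 [ 0.55902178 -0.15423322]
 [ 0.60705943  0.09800565]]
len 0.2525015494756687 0.2567724009085299 wid 0.08142601924516472 0.08393803290752182
rail o [ 0.62924104 -0.00562416] yd [0.18237976 0.98322817] ang -10.508404649533764
stop [0.64291953 0.06811795]
set [0.63836003 0.04353725]
screw [ 0.60553168 -0.13344382]
set in rail 0.0008631838046886615 0.04807615663700158
wing [ 0.5939166  -0.11377492  0.072     ] [ 0.61122427 -0.15266307  0.072     ]
high [0.3   0.419 0.1  ] [0.95  0.424 0.403] 27809
high [ 0.791 -0.45   0.1  ] [ 0.89  -0.015  0.3  ] 16270
high [0.789 0.061 0.101] [0.81  0.081 0.134] 92
bottle [0.792 0.07  0.111] 0.9016529960715971
clock [ 0.799 -0.187  0.109] 0.12796448148806083
clock2 [ 0.824 -0.221  0.129] 0.1550538481142033
box [ 0.816 -0.063  0.041] 0.9016529960715971
jar [0.678 0.242 0.042] 0.9016529960715971
red [ 0.613 -0.264  0.028] 0.9016529960715971
```

Request:
send_rows(
  fingers=[1, 1, 1, 1, 1, 1, 1, 1, 1, 1],
  dp=[
    [20, 40, 0],
    [36, 74, 0],
    [54, 111, 0],
    [72, 148, 0],
    [90, 185, 0],
    [108, 222, 0],
    [126, 259, 0],
    [144, 296, 0],
    [162, 333, 0],
    [180, 370, 0],
  ],
  turn=[
    [0, 0, -0.03],
    [0, 0, -0.07],
    [0, 0, -0.1],
    [0, 0, -0.14],
    [0, 0, -0.17],
    [0, 0, -0.21],
    [0, 0, -0.24],
    [0, 0, -0.28],
    [0, 0, -0.31],
    [0, 0, -0.335],
  ],
)

```text
time_s: 0.98
position: [0.3856, -0.2178, 0.2218]
tcp_rot: [[0.0, 1.0, -0.002], [0.002, -0.002, -1.0], [-1.0, 0.0, -0.002]]
force: [1.3, -0.6, 0.7]
opening: 0.999
```

Request:
send_rows(
  fingers=[1, 1, 1, 1, 1, 1],
  dp=[
    [15, 31, -15],
    [30, 62, -35],
    [45, 95, -55],
    [64, 133, -80],
    [64, 133, -90],
    [64, 133, -90],
  ],
  turn=[
    [0, 0, 0],
    [0, 0, 0],
    [0, 0, 0],
    [0, 0, 0],
    [0, 0, 0],
    [0, 0, 0],
  ],
)

```text
time_s: 1.48
position: [0.4483, -0.0817, 0.1294]
tcp_rot: [[-0.005, 1.0, 0.002], [0.004, 0.002, -1.0], [-1.0, -0.005, -0.004]]
force: [-0.6, 0.3, 0.2]
opening: 1.001
```

```bash
cat > w.py <<'E'
import sys
from h import *
from rig import bot
def wrist(n):
    s=bot.read_state();c=bot.capture("wrist");pose=(s["position"],s["tcp_rot"]);pickle.dump((c,pose),open(f"pics/{n}.pkl","wb"));cv2.imwrite(f"pics/{n}.png",c["img"])
    print(round(s["time_s"],2),s["position"].round(4),"yaw",np.degrees(np.arctan2(s["tcp_rot"][1,2],s["tcp_rot"][0,2])).round(2),"f",s["force"].round(1),"m",s["moment"].round(2),"op",round(s["opening"],3),"j",s["joint_positions"].round(0))
    return c,pose
def bronze(c,pose,zs=(.01,),amin=300):
    h=cv2.cvtColor(c["img"],cv2.COLOR_BGR2HSV);m=cv2.inRange(h,(8,70,25),(25,255,200));k=cv2.morphologyEx(m,cv2.MORPH_OPEN,np.ones((5,5)))
    for q in cv2.findContours(k,0,2)[0]:
        if cv2.contourArea(q)>amin:
            e=cv2.fitEllipse(q);print("bronze",np.round(e[0],1),np.round(e[1],1),*[np.round(ray(c,*e[0],z,pose)[:2],4) for z in zs])
E
python3 - <<'E'
from w import *
c,p=wrist("w1");bronze(c,p)
E
```

```text
1.48 [ 0.4483 -0.0817  0.1294] yaw -89.86 f [-0.6  0.3  0.2] m [0.01 0.03 0.03] op 1.001 j [-25.  27. 111.   0.  43.  65.]
bronze [417.2 343.3] [ 22.6 429.4] [ 0.2679 -0.2629]
bronze [420.2 293.1] [28.5 52.9] [ 0.3333 -0.2554]
bronze [ 87.2 293.2] [27.1 53.5] [0.331  0.0928]
bronze [259.3 182.5] [49.  49.5] [ 0.4527 -0.0866]
bronze [ 99.9 156.6] [52.  58.7] [0.4764 0.0577]
```

View pics/w1.png

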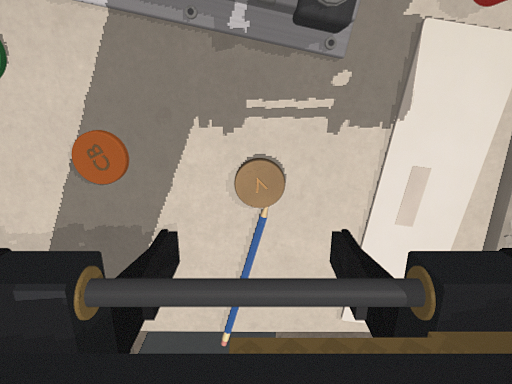

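The wrist view shows the medallion at (259,182), with the pencil tip right at its lower edge at (264,210). The fingers will come down to the left and right, clear of the pencil.

Request:
send_rows(
  fingers=[1, 1, 1, 1, 1, 1, 1],
  dp=[
    [4, -4, -35],
    [4, -4, -70],
    [4, -4, -95],
    [4, -4, -112],
    [4, -4, -120],
    [4, -4, -125],
    [4, -4, -125],
  ],
  turn=[
    [0, 0, 0],
    [0, 0, 0],
    [0, 0, 0],
    [0, 0, 0],
    [0, 0, 0],
    [0, 0, 0],
    [0, 0, 0],
  ],
)

```text
time_s: 2.12
position: [0.453, -0.0884, 0.0057]
tcp_rot: [[-0.003, 1.0, -0.001], [0.003, -0.001, -1.0], [-1.0, -0.003, -0.003]]
force: [-0.4, -0.6, 0.3]
opening: 1.0
```

Request:
send_rows(
  fingers=[1, 0.5, 0.3, 0.3, 0.3, 0.3, 0.3, 0.3, 0.3],
  dp=[
    [-1, 2, -2],
    [-1, 2, -3],
    [-1, 2, -3],
    [-1, 2, -3],
    [-1, 2, -3],
    [-1, 2, -3],
    [-1, 2, -3],
    [-1, 2, -3],
    [-1, 2, -3],
  ],
  turn=[
    [0, 0, 0],
    [0, 0, 0],
    [0, 0, 0],
    [0, 0, 0],
    [0, 0, 0],
    [0, 0, 0],
    [0, 0, 0],
    [0, 0, 0],
    [0, 0, 0],
  ],
)

```text
time_s: 2.87
position: [0.4521, -0.0863, 0.0028]
tcp_rot: [[-0.003, 1.0, -0.001], [0.003, -0.001, -1.0], [-1.0, -0.003, -0.003]]
force: [-0.4, 0.0, 2.1]
opening: 0.535
```

Request:
send_rows(
  fingers=[0.3, 0.3, 0.3, 0.3, 0.3, 0.3, 0.3, 0.3, 0.3, 0.3],
  dp=[
    [0, 0, 25],
    [0, 0, 60],
    [0, 0, 95],
    [15, 8, 125],
    [40, 18, 145],
    [68, 30, 157],
    [96, 42, 157],
    [124, 54, 157],
    [152, 66, 157],
    [180, 78, 157],
  ],
  turn=[
    [0, 0, 0],
    [0, 0, 0],
    [0, 0, 0.12],
    [0, 0, 0.24],
    [0, 0, 0.36],
    [0, 0, 0.48],
    [0, 0, 0.6],
    [0, 0, 0.72],
    [0, 0, 0.84],
    [0, 0, 0.96],
  ],
)

```text
time_s: 3.7
position: [0.6326, -0.0074, 0.1594]
tcp_rot: [[-0.005, 0.569, 0.822], [-0.0, 0.822, -0.569], [-1.0, -0.003, -0.004]]
force: [1.0, 0.9, -0.3]
opening: 0.535
```

Request:
send_rows(
  fingers=[0.3, 0.3, 0.3, 0.3, 0.3, 0.3],
  dp=[
    [4, 2, 0],
    [4, 2, 0],
    [4, 2, 0],
    [4, 2, 0],
    [4, 2, 0],
    [4, 2, 0],
  ],
  turn=[
    [0, 0, 0.1],
    [0, 0, 0.2],
    [0, 0, 0.3],
    [0, 0, 0.4],
    [0, 0, 0.43],
    [0, 0, 0.43],
  ],
)

```text
time_s: 4.2
position: [0.6357, -0.0051, 0.1585]
tcp_rot: [[-0.007, 0.174, 0.985], [-0.002, 0.985, -0.174], [-1.0, -0.003, -0.006]]
force: [-0.7, -0.3, -1.1]
opening: 0.538
```

```bash
python3 - <<'E'
from w import *
c,p=wrist("w2");bronze(c,p,(.01,.04))
E
```

```text
4.2 [ 0.6357 -0.0051  0.1585] yaw -10.0 f [-0.7 -0.3 -1.1] m [ 0.02 -0.08 -0.03] op 0.538 j [-10.  35.  84.  -0.  61.  -0.]
bronze [313.2 346. ] [ 30.3 360.7] [ 0.6701 -0.2285] [ 0.6684 -0.1988]
bronze [350.9 292.9] [18.4 51.7] [ 0.7216 -0.1597] [ 0.7149 -0.1366]
bronze [157.4 293.1] [17.8 53.3] [ 0.5016 -0.1225] [ 0.5162 -0.103 ]
bronze [254.3 251.7] [80.6 83.7] [ 0.6213 -0.0886] [ 0.6243 -0.0724]
bronze [251.5 136.2] [53.8 54.7] [0.6405 0.0363] [0.6417 0.0404]
```

View pics/w2.png

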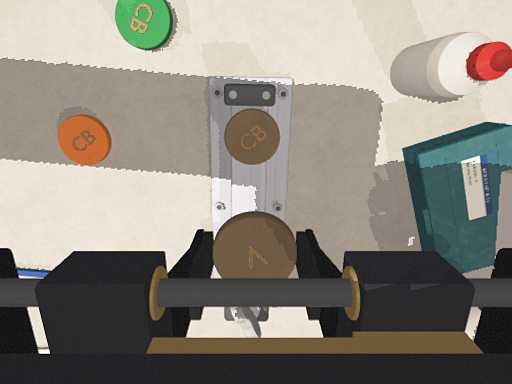

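```bash
python3 - <<'E'
from h import *
c,p=pickle.load(open("pics/w2.pkl","rb"))
cv2.imwrite("pics/w2z.png",cv2.resize(c["img"][70:220,195:310],None,fx=4,fy=4,interpolation=cv2.INTER_CUBIC))
E
```

```text
(no output)
```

View pics/w2z.png

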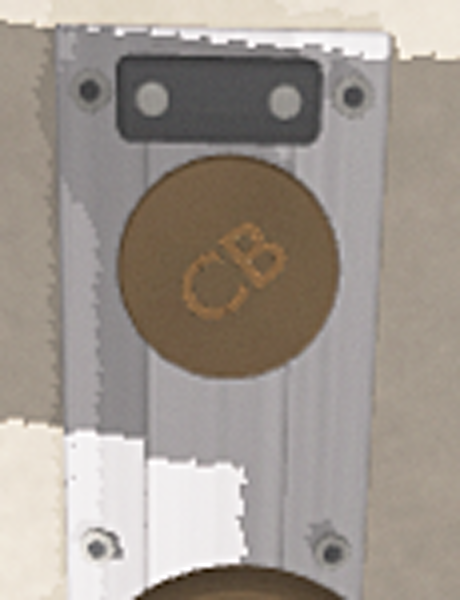

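```bash
python3 - <<'E'
from h import *
c,p=pickle.load(open("pics/w2.pkl","rb"))
f=lambda u,v:((u+.5)/4-.5+195,(v+.5)/4-.5+70)
R=lambda u,v,z:ray(c,*f(u,v),z,p)[:2]
L1,L2,R1,R2=R(55,27,.006),R(69,560,.006),R(393,33,.006),R(367,560,.006)
for a,b in((L1,L2),(R1,R2)):d=a-b;print("edge ang",np.degrees(np.arctan2(-d[0],d[1])),a,b)
yd=(L1-L2)/np.linalg.norm(L1-L2)+(R1-R2)/np.linalg.norm(R1-R2);yd/=np.linalg.norm(yd);xd=np.array([yd[1],-yd[0]])
print("width",(R1-L1)@xd,(R2-L2)@xd, "top corners diff y",(R1-L1)@yd)
m=(L1+R1+L2+R2)/4
# y from plate end (+100) and stop face (+75 at z .042 front top edge)
end=((L1+R1)/2)@yd; sf=R(220,143,.042)@yd; st=R(220,55,.042)
print("o_y by plate",end-.1,"by stop",sf-.075)
x0=m@xd; print("x0 plate",x0,"by stop",(R(117,100,.042)+R(323,100,.042))@xd/2,"stopw",(R(323,100,.042)-R(117,100,.042))@xd,"rail", (R(147,430,.03)+R(288,430,.03))@xd/2,(R(288,430,.03)-R(147,430,.03))@xd)
for oy in(end-.1,sf-.075):print("o",xd*x0+yd*oy)
s=ray(c,251.5,136.2,.04,p)[:2];print("set",s@xd-x0,s@yd-(sf-.075))
print("yd",yd,np.degrees(np.arctan2(-yd[0],yd[1])))
E
```

```text
edge ang -10.941813159517075 [0.61032738 0.09746038] [ 0.58499575 -0.03356988]
edge ang -10.78179711905942 [0.68789361 0.08248831] [ 0.66321807 -0.04708908]
width 0.07899794549526204 0.07936849832021628 top corners diff y -8.718924687889123e-05
o_y by plate 0.11068131596942385 by stop 0.11185850429986983
x0 plate 0.620526011266105 by stop 0.6205019854915308 stopw 0.04330653927680037 rail 0.6205101023403153 0.033527019718570125
o [ 0.63026588 -0.00823401]
o [ 0.63048772 -0.00707791]
set 0.0019931723650712385 0.04871567454677235
yd [0.1884408  0.98208455] -10.861805139288249
```

Request:
send_rows(
  fingers=[0.3, 0.3, 0.3, 0.3, 0.3, 0.3, 0.3, 0.3],
  dp=[
    [-4, -3, -20],
    [-6, -4.6, -50],
    [-6, -4.6, -80],
    [-6, -4.6, -100],
    [-6, -4.6, -110],
    [-6, -4.6, -114],
    [-6, -4.6, -114],
    [-6, -4.6, -114],
  ],
  turn=[
    [0, -0.005, -0.015],
    [0, -0.005, -0.015],
    [0, -0.005, -0.015],
    [0, -0.005, -0.015],
    [0, -0.005, -0.015],
    [0, -0.005, -0.015],
    [0, -0.005, -0.015],
    [0, -0.005, -0.015],
  ],
)

```text
time_s: 4.92
position: [0.6308, -0.01, 0.0456]
tcp_rot: [[0.0, 0.19, 0.982], [-0.003, 0.982, -0.19], [-1.0, -0.002, 0.001]]
force: [-0.2, 0.3, -2.0]
opening: 0.538
```

Request:
send_rows(
  fingers=[0.3, 0.3, 0.3, 0.3],
  dp=[
    [-0.7, 0.3, -5],
    [-0.7, 0.3, -10],
    [-0.7, 0.3, -12.5],
    [-0.7, 0.3, -12.5],
  ],
  turn=[
    [0, 0, 0],
    [0, 0, 0],
    [0, 0, 0],
    [0, 0, 0],
  ],
)

```text
time_s: 5.25
position: [0.6301, -0.0097, 0.033]
tcp_rot: [[0.001, 0.19, 0.982], [-0.003, 0.982, -0.19], [-1.0, -0.002, 0.001]]
force: [-0.0, -0.9, -1.7]
opening: 0.538
```

Request:
send_rows(
  fingers=[0.3, 0.3, 0.6, 0.8, 0.8, 0.8, 0.8],
  dp=[
    [0, 0, -0.7],
    [0, 0, -0.7],
    [0, 0, -0.7],
    [0, 0, -0.7],
    [0, 0, -0.7],
    [0, 0, 20],
    [0, 0, 45],
  ],
  turn=[
    [0, 0, 0],
    [0, 0, 0],
    [0, 0, 0],
    [0, 0, 0],
    [0, 0, 0],
    [0, 0, 0],
    [0, 0, 0],
  ],
)

```text
time_s: 5.83
position: [0.6283, -0.0094, 0.0762]
tcp_rot: [[-0.005, 0.19, 0.982], [-0.002, 0.982, -0.19], [-1.0, -0.002, -0.004]]
force: [-0.5, -0.5, 1.3]
opening: 0.771
```

Request:
send_rows(
  fingers=[0.8, 1, 1, 1, 1, 1, 1, 1, 1, 1],
  dp=[
    [0, 0, 30],
    [-5, 10, 60],
    [-20, 45, 80],
    [-37, 80, 80],
    [-54, 116, 80],
    [-71, 152, 80],
    [-88, 188, 80],
    [-105, 224, 70],
    [-121, 260, 60],
    [-121, 265, 55],
  ],
  turn=[
    [0, 0, 0],
    [0, 0, 0],
    [0, 0, 0],
    [0, 0, 0],
    [0, 0, 0],
    [0, 0, 0],
    [0, 0, 0],
    [0, 0, 0],
    [0, 0, 0],
    [0, 0, 0],
  ],
)

```text
time_s: 6.67
position: [0.5025, 0.2604, 0.1303]
tcp_rot: [[-0.009, 0.185, 0.983], [-0.0, 0.983, -0.185], [-1.0, -0.002, -0.009]]
force: [-0.3, -0.4, 0.3]
opening: 0.999
```

Request:
send_rows(
  fingers=[1],
  dp=[
    [0, 0, 0],
  ],
  turn=[
    [0, 0, 0],
  ],
)

```text
time_s: 6.75
position: [0.5013, 0.2621, 0.1294]
tcp_rot: [[-0.01, 0.181, 0.983], [-0.001, 0.983, -0.181], [-1.0, -0.003, -0.009]]
force: [0.2, -0.3, 0.2]
opening: 1.002
```

```bash
python3 - <<'E'
from w import *
c,p=wrist("w3");bronze(c,p,(.01,))
t=bot.capture("top");cv2.imwrite("pics/t3.png",cv2.resize(t["img"][140:270,140:360],None,fx=3.6,fy=3.6,interpolation=cv2.INTER_CUBIC))
E
```

```text
6.75 [0.5013 0.2621 0.1294] yaw -10.43 f [ 0.2 -0.3  0.2] m [-0.01 -0.16 -0.  ] op 1.002 j [16. 33. 95.  0. 52. 27.]
bronze [364.  356.8] [ 53.7 345.3] [0.5864 0.0431]
bronze [420.6 292.3] [25.5 55.8] [0.6503 0.1181]
bronze [ 87.1 292. ] [26.6 53.7] [0.3076 0.1787]
bronze [258.9 187.1] [47.6 48.2] [0.5053 0.2601]
```

View pics/w3.png

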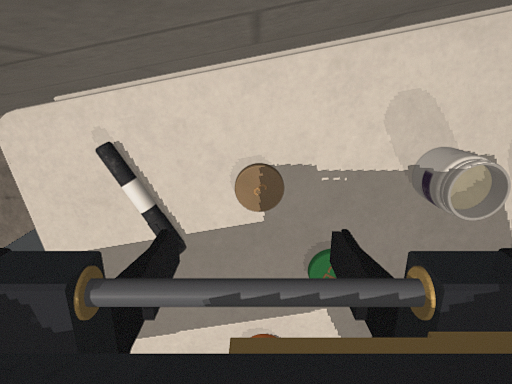

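View pics/t3.png

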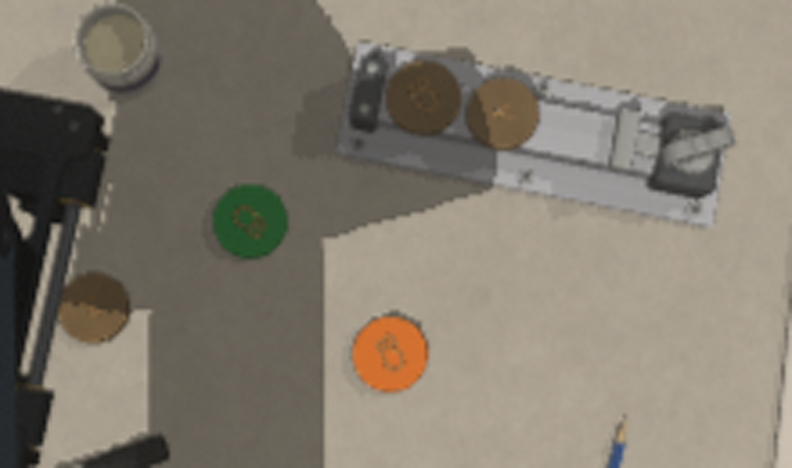

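Disc c is now on the rail with a small gap to the set disc. Disc b is at (259,187), and the pen's near end (178,245) may lie close to the left finger's path, so I'll check the clearance.

```bash
python3 - <<'E'
from h import *
c,p=pickle.load(open("pics/w3.pkl","rb"))
for u,v in((105,150),(122,145),(165,215),(183,245)):print(u,v,ray(c,u,v,.012,p).round(3))
T=np.array([.505,.259,0]);a=np.radians(-10.4);z=np.array([np.cos(a),np.sin(a),0]);y=np.array([-np.sin(a),np.cos(a),0])
for d in(-.0585,-.0435):
  for w in(-.011,.011):P=T+d*z+w*y;print(P.round(3),np.round(proj(c,P+[0,0,.012],p)))
E
```

```text
105 150 [0.376 0.319 0.012]
122 145 [0.392 0.321 0.012]
165 215 [0.412 0.249 0.012]
183 245 [0.421 0.215 0.012]
[0.445 0.259 0.   ] [196. 200.]
[0.449 0.28  0.   ] [195. 177.]
[0.46  0.256 0.   ] [212. 200.]
[0.464 0.278 0.   ] [211. 177.]
```

Request:
send_rows(
  fingers=[1, 1, 1, 1, 1, 1, 1, 1],
  dp=[
    [4, -3, -35],
    [4, -3, -70],
    [4, -3, -95],
    [4, -3, -112],
    [4, -3, -120],
    [4, -3, -124],
    [4, -3, -124],
    [4, -3, -124],
  ],
  turn=[
    [0, -0.008, 0],
    [0, -0.008, 0],
    [0, -0.008, 0],
    [0, -0.008, 0],
    [0, -0.008, 0],
    [0, -0.008, 0],
    [0, -0.008, 0],
    [0, -0.008, 0],
  ],
)

```text
time_s: 7.52
position: [0.5073, 0.2573, 0.007]
tcp_rot: [[0.0, 0.184, 0.983], [-0.0, 0.983, -0.184], [-1.0, -0.0, 0.0]]
force: [0.5, 0.4, 0.0]
opening: 1.0
```

Request:
send_rows(
  fingers=[1, 0.5, 0.3, 0.3, 0.3, 0.3, 0.3, 0.3, 0.3],
  dp=[
    [-2, 1.5, -2],
    [-2, 1.5, -4],
    [-2, 1.5, -4],
    [-2, 1.5, -4],
    [-2, 1.5, -4],
    [-2, 1.5, -4],
    [-2, 1.5, -4],
    [-2, 1.5, -4],
    [-2, 1.5, -4],
  ],
  turn=[
    [0, 0, 0],
    [0, 0, 0],
    [0, 0, 0],
    [0, 0, 0],
    [0, 0, 0],
    [0, 0, 0],
    [0, 0, 0],
    [0, 0, 0],
    [0, 0, 0],
  ],
)

```text
time_s: 8.27
position: [0.5052, 0.2588, 0.0031]
tcp_rot: [[0.0, 0.185, 0.983], [-0.0, 0.983, -0.185], [-1.0, -0.0, 0.0]]
force: [-0.9, 0.3, 1.1]
opening: 0.526
```

Request:
send_rows(
  fingers=[0.3, 0.3, 0.3, 0.3, 0.3, 0.3, 0.3, 0.3, 0.3, 0.3],
  dp=[
    [0, 0, 25],
    [0, 0, 60],
    [3, -9, 95],
    [15, -42, 120],
    [28, -78, 120],
    [41, -114, 120],
    [54, -150, 120],
    [67, -186, 120],
    [80, -222, 120],
    [93, -258, 120],
  ],
  turn=[
    [0, 0, 0],
    [0, 0, 0],
    [0, 0, 0],
    [0, 0, 0],
    [0, 0, 0],
    [0, 0, 0],
    [0, 0, 0],
    [0, 0, 0],
    [0, 0, 0],
    [0, 0, 0],
  ],
)

```text
time_s: 9.1
position: [0.598, -0.0009, 0.1226]
tcp_rot: [[-0.001, 0.185, 0.983], [-0.0, 0.983, -0.185], [-1.0, -0.0, -0.001]]
force: [-0.3, 0.1, -2.3]
opening: 0.519
```

Request:
send_rows(
  fingers=[0.3, 0.3, 0.3, 0.3, 0.3, 0.3, 0.3, 0.3],
  dp=[
    [12, -30, 0],
    [22, -58, -5],
    [22.4, -59, -25],
    [22.4, -59, -50],
    [22.4, -59, -65],
    [22.4, -59, -73],
    [22.4, -59, -75],
    [22.4, -59, -75],
  ],
  turn=[
    [0, 0, -0.004],
    [0, 0, -0.004],
    [0, 0, -0.004],
    [0, 0, -0.004],
    [0, 0, -0.004],
    [0, 0, -0.004],
    [0, 0, -0.004],
    [0, 0, -0.004],
  ],
)

```text
time_s: 9.77
position: [0.62, -0.0597, 0.0471]
tcp_rot: [[-0.002, 0.188, 0.982], [0.0, 0.982, -0.188], [-1.0, -0.0, -0.002]]
force: [0.1, 0.1, -0.6]
opening: 0.524
```

```bash
python3 - <<'E'
from w import *
c,p=wrist("w4")
t=bot.capture("top");cv2.imwrite("pics/t4.png",cv2.resize(t["img"][140:210,220:360],None,fx=5,fy=5,interpolation=cv2.INTER_CUBIC))
E
```

```text
9.77 [ 0.62   -0.0597  0.0471] yaw -10.85 f [ 0.1  0.1 -0.6] m [-0.   -0.12 -0.03] op 0.524 j [-16.  43.  89.  -0.  47.  -5.]
```

View pics/w4.png

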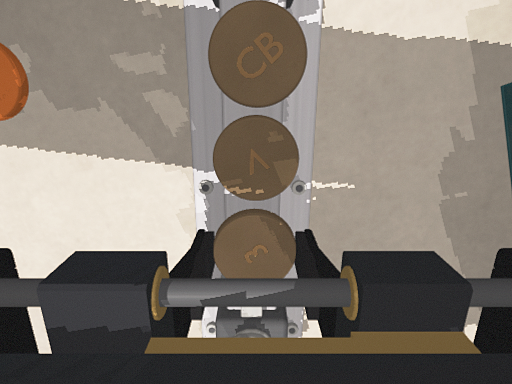

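The held disc is in line with the row (centres at columns 258, 256 and 255), so I'll lower and release it.

Request:
send_rows(
  fingers=[0.3, 0.3, 0.3, 0.3, 0.3],
  dp=[
    [0.3, 0, -5],
    [0.3, 0, -10],
    [0.3, 0, -13],
    [0.3, 0, -14.2],
    [0.3, 0, -14.2],
  ],
  turn=[
    [0, 0, 0],
    [0, 0, 0],
    [0, 0, 0],
    [0, 0, 0],
    [0, 0, 0],
  ],
)

```text
time_s: 10.28
position: [0.6211, -0.0597, 0.0339]
tcp_rot: [[-0.0, 0.188, 0.982], [-0.0, 0.982, -0.188], [-1.0, -0.0, -0.0]]
force: [-0.5, 0.6, -2.7]
opening: 0.522
```

Request:
send_rows(
  fingers=[0.3, 0.6, 0.8, 0.8, 0.8, 0.8, 0.8, 0.8, 0.8],
  dp=[
    [0, 0, -0.3],
    [0, 0, -0.3],
    [0, 0, -0.3],
    [0, 0, -0.3],
    [0, 0, -0.3],
    [0, 0, 30],
    [0, 0, 65],
    [-10, -20, 90],
    [-10, -20, 90],
  ],
  turn=[
    [0, 0, 0],
    [0, 0, 0],
    [0, 0, 0],
    [0, 0, 0],
    [0, 0, 0],
    [0, 0, 0],
    [0, 0, 0],
    [0, 0, 0],
    [0, 0, 0],
  ],
)

```text
time_s: 11.03
position: [0.6141, -0.0829, 0.1297]
tcp_rot: [[0.01, 0.189, 0.982], [-0.005, 0.982, -0.188], [-1.0, -0.003, 0.011]]
force: [-0.3, -0.4, 0.8]
opening: 0.8
```

```bash
python3 - <<'E'
from w import *
c,p=wrist("w5");bronze(c,p,(.04,))
cv2.imwrite("pics/w5z.png",cv2.resize(c["img"][0:300,170:350],None,fx=2,fy=2,interpolation=cv2.INTER_CUBIC))
E
```

```text
11.03 [ 0.6141 -0.0829  0.1297] yaw -10.87 f [-0.3 -0.4  0.8] m [-0.03 -0.01  0.  ] op 0.8 j [-18.  36.  88.  -0.  55.  -7.]
bronze [389.6 344.5] [ 22.3 461.7] [ 0.7193 -0.2629]
bronze [389.9 292.4] [23.9 52.1] [ 0.7231 -0.2013]
bronze [118.2 292.9] [24.1 52. ] [ 0.4742 -0.1525]
bronze [255.9 166.8] [54.5 54.7] [ 0.6221 -0.0588]
bronze [255.4 105.9] [59.6 61.6] [ 0.6307 -0.0117]
bronze [53.6 50.5] [58.7 72.7] [0.4942 0.054 ]
bronze [256.6  30.4] [66.5 74.6] [0.6412 0.0395]
```

View pics/w5z.png

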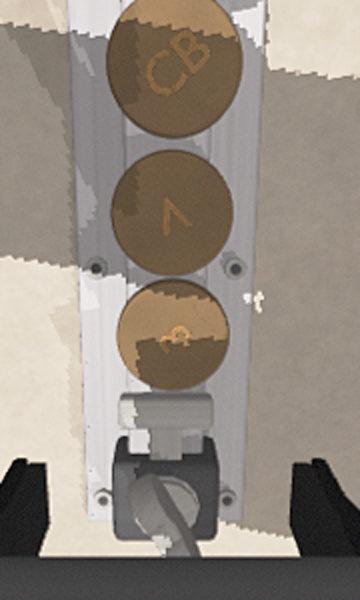

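The row is straight: columns 256, 255 and 257 against a rail centre of about 255, with the jaw clear. Now I'll look at the wings from above.

Request:
send_rows(
  fingers=[0.5, 0.5, 0.5, 0.5, 0.5, 0.5, 0.5],
  dp=[
    [-2, -13, 10],
    [-4, -26, 20],
    [-6, -39, 25],
    [-8, -52, 30],
    [-8, -52, 30],
    [-8, -52, 30],
    [-8, -52, 30],
  ],
  turn=[
    [0, 0, 0.12],
    [0, 0, 0.24],
    [0, 0, 0.36],
    [0, 0, 0.48],
    [0, 0, 0.6],
    [0, 0, 0.61],
    [0, 0, 0.61],
  ],
)

```text
time_s: 11.67
position: [0.6044, -0.133, 0.1562]
tcp_rot: [[0.005, -0.404, 0.915], [0.003, 0.915, 0.404], [-1.0, 0.0, 0.006]]
force: [-0.3, 0.5, 0.1]
opening: 0.508
```

```bash
python3 - <<'E'
from w import *
c,p=wrist("w6")
cv2.imwrite("pics/w6z.png",cv2.resize(c["img"][100:300,150:350],None,fx=3,fy=3,interpolation=cv2.INTER_CUBIC))
W=cloud(c,p)
m=(c["z_map"]>0)&(W[...,2]>.058)&(W[...,2]<.085)&(np.hypot(W[...,0]-.606,W[...,1]+.135)<.035)
P=W[m][:,:2].astype(np.float32);print(m.sum());r=cv2.minAreaRect(P*1000);print(r);print(cv2.boxPoints(r).round(1))
mm=P.mean(0);u,s,v=np.linalg.svd(P-mm);print(mm,np.degrees(np.arctan2(v[0,1],v[0,0])), np.median(W[m][:,2]))
E
```

```text
11.67 [ 0.6044 -0.133   0.1562] yaw 23.86 f [-0.3  0.5  0.1] m [-0.03 -0.12 -0.  ] op 0.508 j [-23.  34.  87.   0.  59. -47.]
772
((604.6273193359375, -134.25843811035156), (12.056747436523438, 47.103843688964844), 17.12027359008789)
[[ 591.9 -113.5]
 [ 605.8 -158.5]
 [ 617.3 -155. ]
 [ 603.5 -110. ]]
[ 0.6036798  -0.13169278] -73.02289 0.06876126623343312
```

View pics/w6z.png

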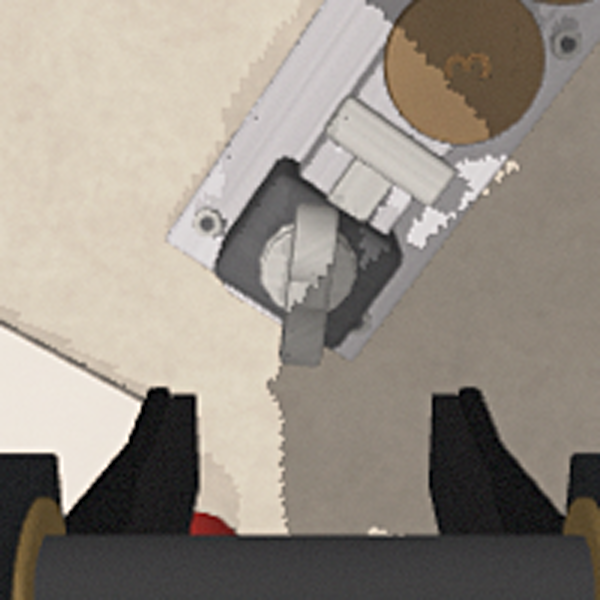

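The wings are centred near (0.605,-0.135) with their long axis at -73°, about 2.06 rad open. I'll align the jaws to +17° and go down.

Request:
send_rows(
  fingers=[0.5, 0.5, 0.5, 0.5, 0.5, 0.5, 0.5, 0.5],
  dp=[
    [0.6, -2, -20],
    [0.6, -2, -45],
    [0.6, -2, -70],
    [0.6, -2, -88],
    [0.6, -2, -98],
    [0.6, -2, -103],
    [0.6, -2, -103],
    [0.6, -2, -103],
  ],
  turn=[
    [0, 0, -0.06],
    [0, 0, -0.118],
    [0, 0, -0.118],
    [0, 0, -0.118],
    [0, 0, -0.118],
    [0, 0, -0.118],
    [0, 0, -0.118],
    [0, 0, -0.118],
  ],
)

```text
time_s: 12.38
position: [0.6056, -0.1347, 0.0536]
tcp_rot: [[0.006, -0.294, 0.956], [0.002, 0.956, 0.294], [-1.0, -0.0, 0.006]]
force: [0.9, 0.5, -0.0]
opening: 0.498
```

Request:
send_rows(
  fingers=[0.3, 0.1, 0, 0, 0, 0, 0],
  dp=[
    [-0.4, -0.3, -1.5],
    [-0.4, -0.3, -1.5],
    [-0.4, -0.3, -1.5],
    [-0.4, -0.3, -1.5],
    [-0.4, -0.3, -1.5],
    [-0.4, -0.3, -1.5],
    [-0.4, -0.3, -1.5],
  ],
  turn=[
    [0, 0, 0],
    [0, 0, 0],
    [0, 0, 0],
    [0, 0, 0],
    [0, 0, 0],
    [0, 0, 0],
    [0, 0, 0],
  ],
)

```text
time_s: 12.97
position: [0.604, -0.1354, 0.0525]
tcp_rot: [[0.004, -0.295, 0.956], [0.001, 0.956, 0.295], [-1.0, 0.0, 0.004]]
force: [-3.2, -1.7, 4.4]
opening: 0.133
```

```bash
python3 - <<'E'
from w import *
s=bot.read_state();print(s["position"].round(4),"yaw",np.degrees(np.arctan2(s["tcp_rot"][1,2],s["tcp_rot"][0,2])).round(2),s["force"].round(1),s["moment"].round(2),s["opening"],s["tau"].round(2))
E
```

```text
[ 0.604  -0.1354  0.0525] yaw 17.13 [-3.2 -1.7  4.4] [-0.36  0.61  0.02] 0.132720424184161 [  1.83 -45.11 -12.48   0.79  -0.74  -0.  ]
```

Request:
send_rows(
  fingers=[0, 0, 0, 0, 0, 0, 0, 0, 0],
  dp=[
    [0, 0, 0],
    [0, 0, 0],
    [0, 0, 0],
    [0, 0, 0],
    [0, 0, 0],
    [0, 0, 0],
    [0, 0, 0],
    [0, 0, 0],
    [0, 0, 0],
  ],
  turn=[
    [0, 0, -0.1],
    [0, 0, -0.2],
    [0, 0, -0.3],
    [0, 0, -0.4],
    [0, 0, -0.5],
    [0, 0, -0.6],
    [0, 0, -0.7],
    [0, 0, -0.8],
    [0, 0, -0.8],
  ],
)

```text
time_s: 13.72
position: [0.6029, -0.1353, 0.0524]
tcp_rot: [[0.001, 0.482, 0.876], [-0.001, 0.876, -0.482], [-1.0, -0.001, 0.002]]
force: [-3.3, -0.2, 3.8]
opening: 0.129
```

```bash
cat > st.py <<'E'
from w import *
s=bot.read_state();print(s["time_s"],s["position"].round(4),"yaw",np.degrees(np.arctan2(s["tcp_rot"][1,2],s["tcp_rot"][0,2])).round(2),s["force"].round(1),s["moment"].round(2),s["opening"].round(3),"tau6",s["tau"][5].round(2),s["joint_positions"].round(1))
E
python3 st.py; python3 - <<'E'
from w import *
c=bot.capture("side");cv2.imwrite("pics/s7.png",cv2.resize(c["img"][170:310,200:340],None,fx=4,fy=4))
E
```

```text
Traceback (most recent call last):
  File "st.py", line 2, in <module>
    s=bot.read_state();print(s["time_s"],s["position"].round(4),"yaw",np.degrees(np.arctan2(s["tcp_rot"][1,2],s["tcp_rot"][0,2])).round(2),s["force"].round(1),s["moment"].round(2),s["opening"].round(3),"tau6",s["tau"][5].round(2),s["joint_positions"].round(1))
                                                                                                                                                                                    ^^^^^^^^^^^^^^^^^^
AttributeError: 'float' object has no attribute 'round'
```

View pics/s7.png

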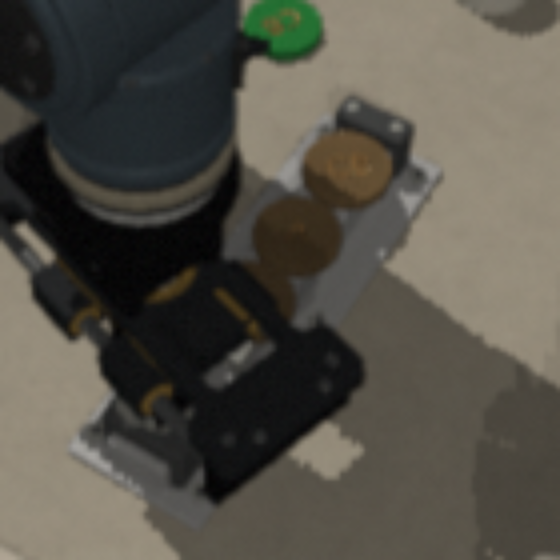

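```bash
sed -i 's/s\["opening"\].round(3)/round(s["opening"],3)/' st.py; python3 st.py
```

```text
13.7667 [ 0.6029 -0.1353  0.0524] yaw -28.59 [-4.  -1.   3.1] [-0.2   0.67 -0.05] 0.135 tau6 0.15 [-23.   42.5  90.3  -0.1  47.1   5.7]
```

Request:
send_rows(
  fingers=[0, 0, 0, 0, 0, 0, 0, 0, 0, 0],
  dp=[
    [0, 0, 0],
    [0, 0, 0],
    [0, 0, 0],
    [0, 0, 0],
    [0, 0, 0],
    [0, 0, 0],
    [0, 0, 0],
    [0, 0, 0],
    [0, 0, 0],
    [0, 0, 0],
  ],
  turn=[
    [0, 0, -0.1],
    [0, 0, -0.2],
    [0, 0, -0.3],
    [0, 0, -0.4],
    [0, 0, -0.5],
    [0, 0, -0.6],
    [0, 0, -0.7],
    [0, 0, -0.8],
    [0, 0, -0.9],
    [0, 0, -1.0],
  ],
)

```text
time_s: 14.6
position: [0.6021, -0.1342, 0.0525]
tcp_rot: [[-0.002, 0.998, 0.07], [0.0, 0.07, -0.998], [-1.0, -0.002, -0.0]]
force: [-2.8, 1.8, 4.5]
opening: 0.135
```

```bash
python3 st.py
```

```text
14.6 [ 0.6021 -0.1342  0.0525] yaw -86.01 [-2.8  1.8  4.5] [0.38 0.49 0.09] 0.135 tau6 -0.71 [-22.9  42.5  90.2  -0.1  47.4  63.1]
```

Request:
send_rows(
  fingers=[0, 0, 0, 0, 0],
  dp=[
    [0, 0, 0],
    [0, 0, 0],
    [0, 0, 0],
    [0, 0, 0],
    [0, 0, 0],
  ],
  turn=[
    [0, 0, -0.05],
    [0, 0, -0.1],
    [0, 0, -0.15],
    [0, 0, -0.19],
    [0, 0, -0.19],
  ],
)

```text
time_s: 15.02
position: [0.6021, -0.1338, 0.0525]
tcp_rot: [[-0.002, 0.993, -0.119], [0.001, -0.119, -0.993], [-1.0, -0.002, -0.001]]
force: [-1.9, 0.6, 1.6]
opening: 0.137
```

```bash
python3 st.py
```

```text
15.0167 [ 0.6021 -0.1338  0.0525] yaw -96.81 [-1.9  0.6  1.6] [-0.02  0.37 -0.08] 0.137 tau6 0.18 [-22.9  42.5  90.3   0.   47.4  73.9]
```

Request:
send_rows(
  fingers=[0, 0, 0],
  dp=[
    [0, 0, 0],
    [0, 0, 0],
    [0, 0, 0],
  ],
  turn=[
    [0, 0, -0.03],
    [0, 0, -0.06],
    [0, 0, -0.06],
  ],
)

```text
time_s: 15.27
position: [0.6021, -0.1338, 0.0525]
tcp_rot: [[-0.002, 0.984, -0.176], [0.001, -0.176, -0.984], [-1.0, -0.002, -0.001]]
force: [-1.9, -0.0, 1.5]
opening: 0.132
```

```bash
python3 st.py
```

```text
15.2667 [ 0.6021 -0.1338  0.0525] yaw -100.13 [-1.9 -0.   1.5] [-0.    0.32 -0.01] 0.132 tau6 0.14 [-22.9  42.5  90.3   0.   47.4  77.2]
```

Request:
send_rows(
  fingers=[0, 0, 0],
  dp=[
    [0, 0, 0],
    [0, 0, 0],
    [0, 0, 0],
  ],
  turn=[
    [0, 0, -0.03],
    [0, 0, -0.05],
    [0, 0, -0.05],
  ],
)

```text
time_s: 15.52
position: [0.6021, -0.1337, 0.0525]
tcp_rot: [[-0.002, 0.975, -0.222], [0.001, -0.222, -0.975], [-1.0, -0.002, -0.001]]
force: [-1.8, 0.1, 1.5]
opening: 0.135
```

```bash
python3 st.py
```

```text
15.5167 [ 0.6021 -0.1337  0.0525] yaw -102.83 [-1.8  0.1  1.5] [0.01 0.34 0.5 ] 0.135 tau6 0.6 [-22.9  42.5  90.3   0.   47.4  79.9]
```

Request:
send_rows(
  fingers=[0, 0, 0],
  dp=[
    [0, 0, 0],
    [0, 0, 0],
    [0, 0, 0],
  ],
  turn=[
    [0, 0, -0.03],
    [0, 0, -0.05],
    [0, 0, -0.05],
  ],
)

```text
time_s: 15.77
position: [0.6022, -0.1338, 0.0525]
tcp_rot: [[-0.002, 0.963, -0.268], [0.001, -0.268, -0.963], [-1.0, -0.002, -0.0]]
force: [-0.1, -0.1, 2.0]
opening: 0.141
```

```bash
python3 st.py
```

```text
15.7667 [ 0.6022 -0.1338  0.0525] yaw -105.57 [-0.1 -0.1  2. ] [-0.01  0.32  0.69] 0.141 tau6 0.8 [-22.9  42.5  90.3  -0.   47.4  82.7]
```

The moment has risen to 0.5 and then 0.7 N m since yaw passed about -101° (the rail fit predicts -100.9°), so the screw is seated. Now I'll back off 90° to yaw of about -10.9°.

Request:
send_rows(
  fingers=[0, 0, 0, 0, 0, 0, 0, 0, 0, 0],
  dp=[
    [0, 0, 0],
    [0, 0, 0],
    [0, 0, 0],
    [0, 0, 0],
    [0, 0, 0],
    [0, 0, 0],
    [0, 0, 0],
    [0, 0, 0],
    [0, 0, 0],
    [0, 0, 0],
  ],
  turn=[
    [0, 0, 0.05],
    [0, 0, 0.12],
    [0, 0, 0.2],
    [0, 0, 0.3],
    [0, 0, 0.4],
    [0, 0, 0.5],
    [0, 0, 0.6],
    [0, 0, 0.7],
    [0, 0, 0.8],
    [0, 0, 0.9],
  ],
)

```text
time_s: 16.6
position: [0.6024, -0.1348, 0.0525]
tcp_rot: [[-0.001, 0.807, 0.591], [-0.002, 0.591, -0.807], [-1.0, -0.002, 0.001]]
force: [-2.9, -3.0, 0.7]
opening: 0.136
```

```bash
python3 st.py
```

```text
16.6 [ 0.6024 -0.1348  0.0525] yaw -53.79 [-2.9 -3.   0.7] [-0.57  0.27 -0.06] 0.136 tau6 0.71 [-22.9  42.5  90.3  -0.2  47.2  31. ]
```

Request:
send_rows(
  fingers=[0, 0, 0, 0, 0, 0, 0, 0, 0, 0],
  dp=[
    [0, 0, 0],
    [0, 0, 0],
    [0, 0, 0],
    [0, 0, 0],
    [0, 0, 0],
    [0, 0, 0],
    [0, 0, 0],
    [0, 0, 0],
    [0, 0, 0],
    [0, 0, 0],
  ],
  turn=[
    [0, 0, 0.1],
    [0, 0, 0.2],
    [0, 0, 0.3],
    [0, 0, 0.4],
    [0, 0, 0.5],
    [0, 0, 0.6],
    [0, 0, 0.67],
    [0, 0, 0.72],
    [0, 0, 0.75],
    [0, 0, 0.75],
  ],
)

```text
time_s: 17.43
position: [0.6033, -0.1354, 0.0525]
tcp_rot: [[0.003, 0.188, 0.982], [-0.002, 0.982, -0.188], [-1.0, -0.002, 0.003]]
force: [0.1, -0.8, 0.4]
opening: 0.133
```

```bash
python3 st.py;python3 - <<'E'
from w import *
c,p=wrist("w8")
cv2.imwrite("pics/w8z.png",cv2.resize(c["img"],None,fx=1.5,fy=1.5,interpolation=cv2.INTER_CUBIC))
c=bot.capture("side");cv2.imwrite("pics/s8.png",cv2.resize(c["img"][170:310,200:340],None,fx=4,fy=4))
E
```

```text
17.4333 [ 0.6033 -0.1354  0.0525] yaw -10.85 [ 0.1 -0.8  0.4] [-0.23 -0.05  0.03] 0.133 tau6 -0.13 [-23.   42.5  90.3  -0.1  47.  -12. ]
17.43 [ 0.6033 -0.1354  0.0525] yaw -10.85 f [ 0.1 -0.8  0.4] m [-0.23 -0.05  0.03] op 0.133 j [-23.  42.  90.  -0.  47. -12.]
```

View pics/w8z.png

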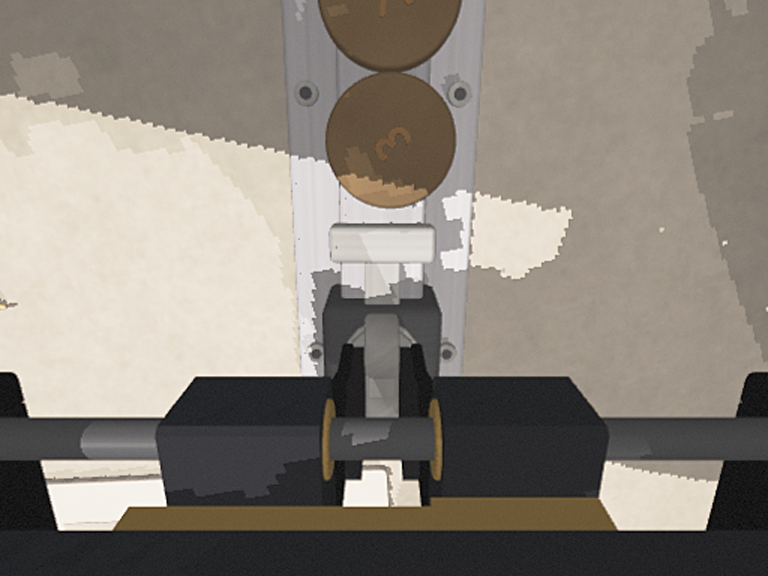

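View pics/s8.png

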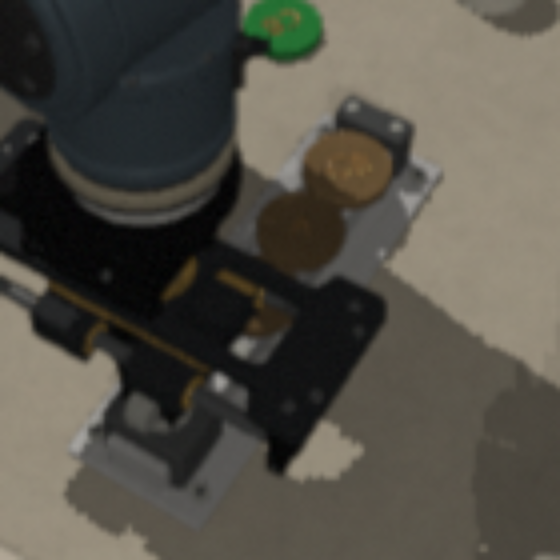

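The wings now lie along the rail and the jaw is clear of the row. However, disc c looks off-centre (column 391, against about 382 for the rail and jaw). I'll measure that within single images, which cancels camera bias.

```bash
python3 - <<'E'
from w import *
t=bot.capture("top");cv2.imwrite("pics/t8.png",cv2.resize(t["img"][140:210,220:360],None,fx=5,fy=5,interpolation=cv2.INTER_CUBIC))
for n in("w5","w8"):
    c,p=pickle.load(open(f"pics/{n}.pkl","rb"));print(n);bronze(c,p,(.04,))
    cv2.imwrite(f"pics/{n}zz.png",cv2.resize(c["img"][0:220,180:330],None,fx=5,fy=2.7,interpolation=cv2.INTER_CUBIC))
E
```

```text
w5
bronze [389.6 344.5] [ 22.3 461.7] [ 0.7193 -0.2629]
bronze [389.9 292.4] [23.9 52.1] [ 0.7231 -0.2013]
bronze [118.2 292.9] [24.1 52. ] [ 0.4742 -0.1525]
bronze [255.9 166.8] [54.5 54.7] [ 0.6221 -0.0588]
bronze [255.4 105.9] [59.6 61.6] [ 0.6307 -0.0117]
bronze [53.6 50.5] [58.7 72.7] [0.4942 0.054 ]
bronze [256.6  30.4] [66.5 74.6] [0.6412 0.0395]
w8
bronze [244.6 345.5] [ 28.2 362.3] [ 0.5825 -0.2151]
bronze [259.7  66.6] [ 88.  164.5] [ 0.6253 -0.0416]
```

View pics/w5zz.png

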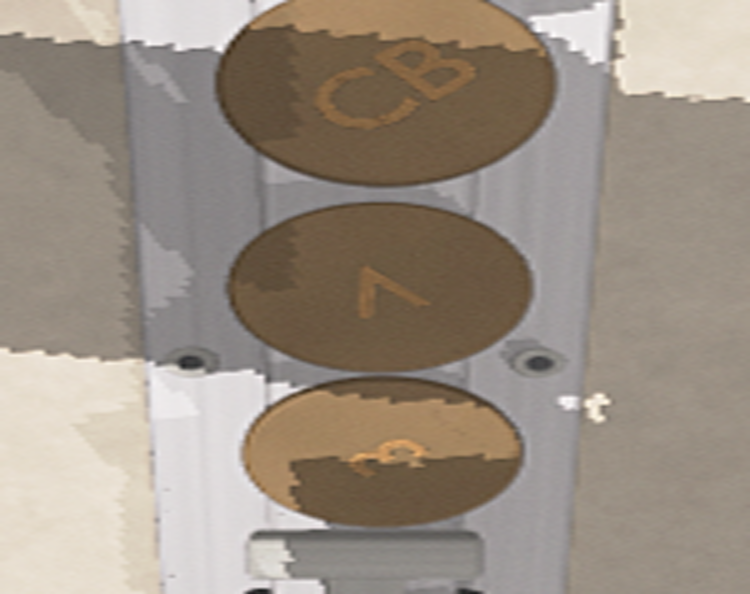

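View pics/w8zz.png

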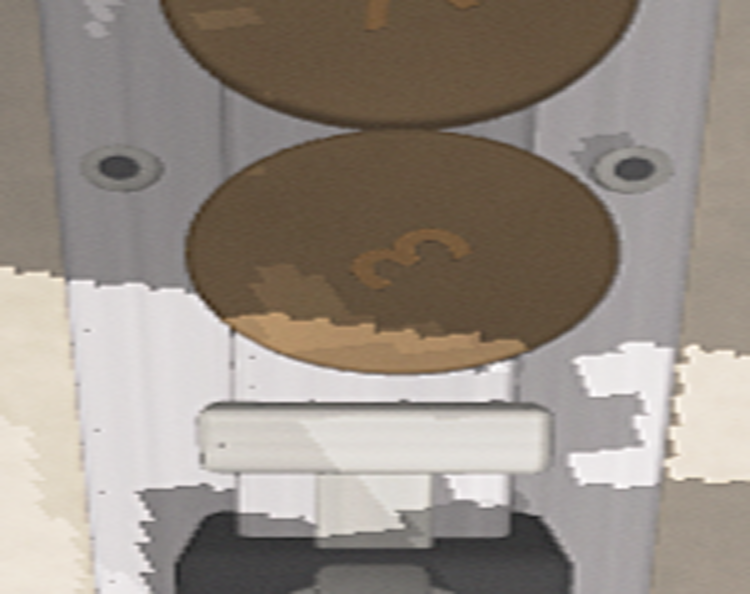

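View pics/t8.png

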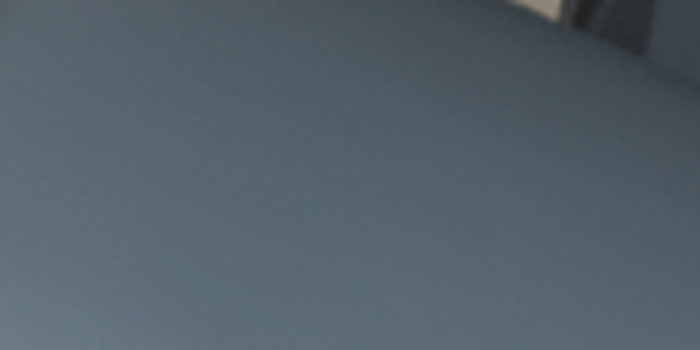

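In-image offsets across the rail are about +3.0 mm for c, +2.0 for b and +2.3 for the set disc. The screw's self-centring agrees: the true centreline is about 2.5 mm nearer than the wrist camera said. There is time to mend this: I'll release, squeeze each disc onto the true centreline, then redo the seating and back-off in order.

Request:
send_rows(
  fingers=[0.8, 0.8, 0.8, 0.8, 0.8, 0.8, 0.8, 0.8, 0.8, 0.8],
  dp=[
    [0, 0, 0],
    [0, 0, 0],
    [0, 0, 0],
    [0, 0, 15],
    [0, 0, 35],
    [5, 25, 37],
    [11, 55, 37],
    [15.7, 80, 35],
    [15.7, 80.3, 25],
    [15.7, 80.3, 10],
  ],
  turn=[
    [0, 0, 0],
    [0, 0, 0],
    [0, 0, 0],
    [0, 0, 0],
    [0, 0, 0],
    [0, 0, 0],
    [0, 0, 0],
    [0, 0, 0],
    [0, 0, 0],
    [0, 0, 0],
  ],
)

```text
time_s: 18.42
position: [0.6202, -0.0534, 0.0635]
tcp_rot: [[0.006, 0.186, 0.983], [-0.003, 0.983, -0.186], [-1.0, -0.002, 0.007]]
force: [0.7, -0.7, -0.2]
opening: 0.769
```

Request:
send_rows(
  fingers=[0.8, 0.8, 0.8, 0.8, 0.8],
  dp=[
    [-1.2, -1.7, -15],
    [-1.2, -1.7, -28],
    [-1.2, -1.7, -32],
    [-1.2, -1.7, -32],
    [-1.2, -1.7, -32],
  ],
  turn=[
    [0, 0.006, 0],
    [0, 0.006, 0],
    [0, 0.006, 0],
    [0, 0.006, 0],
    [0, 0.006, 0],
  ],
)

```text
time_s: 18.83
position: [0.6189, -0.0556, 0.031]
tcp_rot: [[-0.001, 0.187, 0.982], [-0.003, 0.982, -0.187], [-1.0, -0.003, -0.0]]
force: [0.6, -0.1, 0.2]
opening: 0.802
```

Position is on target. Squeeze c, then reopen.

Request:
send_rows(
  fingers=[0.65, 0.58, 0.5, 0.5, 0.5, 0.5, 0.8, 0.8, 0.8],
  dp=[
    [0, 0, 0],
    [0, 0, 0],
    [0, 0, 0],
    [0, 0, 0],
    [0, 0, 0],
    [0, 0, 0],
    [0, 0, 0],
    [0, 0, 0],
    [0, 0, 0],
  ],
  turn=[
    [0, 0, 0],
    [0, 0, 0],
    [0, 0, 0],
    [0, 0, 0],
    [0, 0, 0],
    [0, 0, 0],
    [0, 0, 0],
    [0, 0, 0],
    [0, 0, 0],
  ],
)

```text
time_s: 19.58
position: [0.6184, -0.0554, 0.0309]
tcp_rot: [[-0.002, 0.187, 0.982], [-0.003, 0.982, -0.187], [-1.0, -0.003, -0.001]]
force: [0.0, 0.3, -0.7]
opening: 0.672
```

```bash
cat > look.py <<'E'
import sys
from w import *
n=sys.argv[1];c,p=wrist(n)
cv2.imwrite(f"pics/{n}zz.png",cv2.resize(c["img"][0:300,180:330],None,fx=5,fy=2,interpolation=cv2.INTER_CUBIC))
E
python3 look.py w9
```

```text
19.58 [ 0.6184 -0.0554  0.0309] yaw -10.76 f [ 0.   0.3 -0.7] m [ 0.05 -0.02  0.04] op 0.672 j [-15.  45.  90.  -0.  45.  -4.]
```

View pics/w9zz.png

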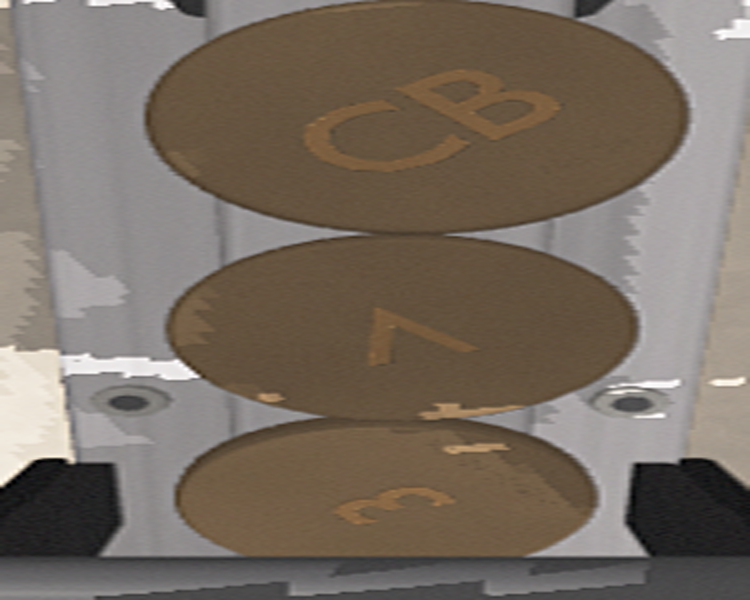

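c moved only partly. The fingers are slow, at about 0.05 of opening per row, so I'll squeeze again with more time.

Request:
send_rows(
  fingers=[0.4, 0.4, 0.4, 0.4, 0.4, 0.4, 0.4, 0.4],
  dp=[
    [0.5, 0, 0],
    [0.5, 0, 0],
    [0.5, 0, 0],
    [0.5, 0, 0],
    [0.5, 0, 0],
    [0.5, 0, 0],
    [0.5, 0, 0],
    [0.5, 0, 0],
  ],
  turn=[
    [0, 0, 0],
    [0, 0, 0],
    [0, 0, 0],
    [0, 0, 0],
    [0, 0, 0],
    [0, 0, 0],
    [0, 0, 0],
    [0, 0, 0],
  ],
)

```text
time_s: 20.3
position: [0.6189, -0.0554, 0.0308]
tcp_rot: [[-0.002, 0.187, 0.982], [-0.003, 0.982, -0.187], [-1.0, -0.003, -0.001]]
force: [0.6, -0.2, -1.7]
opening: 0.527
```

```bash
python3 look.py w10
```

```text
20.3 [ 0.6189 -0.0554  0.0308] yaw -10.75 f [ 0.6 -0.2 -1.7] m [-0.01 -0.18  0.02] op 0.527 j [-15.  45.  90.  -0.  45.  -4.]
```

View pics/w10zz.png

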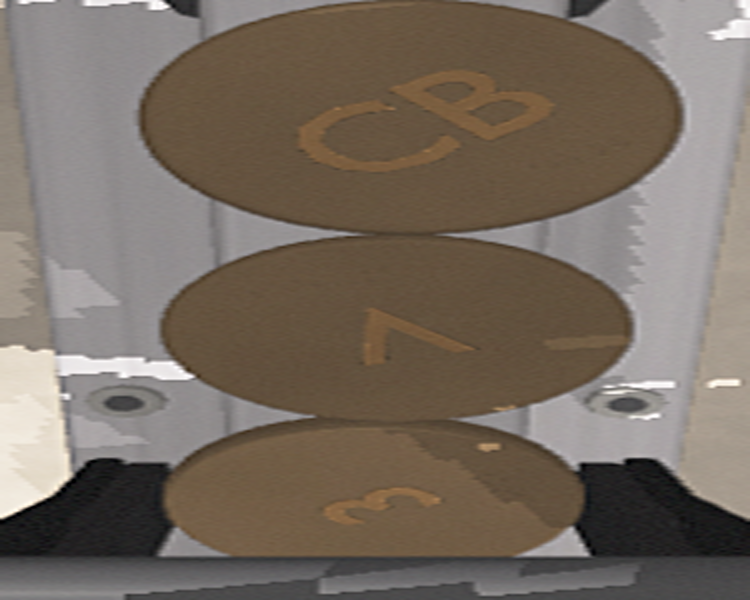

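c is centred now (373 against a rail centre of about 377, within 0.5 mm). Next are b and the set disc.

Request:
send_rows(
  fingers=[0.72, 0.72, 0.72, 0.72, 0.72, 0.72, 0.72, 0.72],
  dp=[
    [0, 0, 0],
    [0, 0, 0],
    [0, 0, 0],
    [0, 0, 0],
    [3.6, 19, 0.5],
    [7.3, 38, 0.5],
    [9.1, 47.5, 0.5],
    [9.1, 47.5, 0.5],
  ],
  turn=[
    [0, 0, 0],
    [0, 0, 0],
    [0, 0, 0],
    [0, 0, 0],
    [0, 0, 0],
    [0, 0, 0],
    [0, 0, 0],
    [0, 0, 0],
  ],
)

```text
time_s: 21.02
position: [0.6281, -0.006, 0.0313]
tcp_rot: [[-0.002, 0.184, 0.983], [-0.003, 0.983, -0.184], [-1.0, -0.003, -0.001]]
force: [0.2, 0.1, -0.4]
opening: 0.718
```

Request:
send_rows(
  fingers=[0.4, 0.4, 0.4, 0.4, 0.4, 0.4, 0.4, 0.4],
  dp=[
    [0, -1, 0],
    [0, -1, 0],
    [0, -1, 0],
    [0, -1, 0],
    [0, -1, 0],
    [0, -1, 0],
    [0, -1, 0],
    [0, -1, 0],
  ],
  turn=[
    [0, 0, 0],
    [0, 0, 0],
    [0, 0, 0],
    [0, 0, 0],
    [0, 0, 0],
    [0, 0, 0],
    [0, 0, 0],
    [0, 0, 0],
  ],
)

```text
time_s: 21.68
position: [0.6281, -0.0074, 0.0313]
tcp_rot: [[-0.002, 0.184, 0.983], [-0.003, 0.983, -0.184], [-1.0, -0.003, -0.001]]
force: [-0.2, -1.7, -0.6]
opening: 0.535
```

Request:
send_rows(
  fingers=[0.74, 0.74, 0.74, 0.74, 0.74, 0.74, 0.74, 0.74],
  dp=[
    [0, 0, 0],
    [0, 0, 0],
    [0, 0, 0],
    [0, 0, 0],
    [3.6, 19, 0.5],
    [7.3, 38, 0.5],
    [9.3, 48.5, 0.5],
    [9.3, 48.5, 0.5],
  ],
  turn=[
    [0, 0, 0],
    [0, 0, 0],
    [0, 0, 0],
    [0, 0, 0],
    [0, 0, 0],
    [0, 0, 0],
    [0, 0, 0],
    [0, 0, 0],
  ],
)

```text
time_s: 22.35
position: [0.6375, 0.0434, 0.0318]
tcp_rot: [[-0.001, 0.181, 0.983], [-0.003, 0.983, -0.181], [-1.0, -0.003, -0.001]]
force: [0.5, -0.1, 0.0]
opening: 0.738
```

Request:
send_rows(
  fingers=[0.74, 0.4, 0.4, 0.4, 0.4, 0.4, 0.4, 0.4],
  dp=[
    [0, -2, 0],
    [0, -2, 0],
    [0, -2, 0],
    [0, -2, 0],
    [0, -2, 0],
    [0, -2, 0],
    [0, -2, 0],
    [0, -2, 0],
  ],
  turn=[
    [0, 0, 0],
    [0, 0, 0],
    [0, 0, 0],
    [0, 0, 0],
    [0, 0, 0],
    [0, 0, 0],
    [0, 0, 0],
    [0, 0, 0],
  ],
)

```text
time_s: 23.02
position: [0.6375, 0.041, 0.0318]
tcp_rot: [[-0.001, 0.182, 0.983], [-0.003, 0.983, -0.182], [-1.0, -0.003, -0.001]]
force: [0.8, 0.0, -0.6]
opening: 0.559
```

Request:
send_rows(
  fingers=[0.74, 0.74, 0.74, 0.74, 0.74, 0.74, 0.74, 0.74, 0.74, 0.74],
  dp=[
    [0, 0, 0],
    [0, 0, 0],
    [0, 0, 0],
    [0, 0, 0],
    [0, 0, 25],
    [0, 0, 60],
    [-4, -30, 90],
    [-11, -70, 98],
    [-19, -110, 98],
    [-22, -125, 98],
  ],
  turn=[
    [0, 0, 0],
    [0, 0, 0],
    [0, 0, 0],
    [0, 0, 0],
    [0, 0, 0],
    [0, 0, 0],
    [0, 0, 0],
    [0, 0, 0],
    [0, 0, 0],
    [0, 0, 0],
  ],
)

```text
time_s: 23.85
position: [0.6157, -0.0887, 0.1314]
tcp_rot: [[0.001, 0.184, 0.983], [-0.006, 0.983, -0.184], [-1.0, -0.005, 0.002]]
force: [0.3, -0.2, 0.1]
opening: 0.738
```

```bash
python3 look.py w11
```

```text
23.85 [ 0.6157 -0.0887  0.1314] yaw -10.6 f [ 0.3 -0.2  0.1] m [-0.05 -0.07 -0.04] op 0.738 j [-18.  36.  87.  -0.  56.  -8.]
```

View pics/w11zz.png

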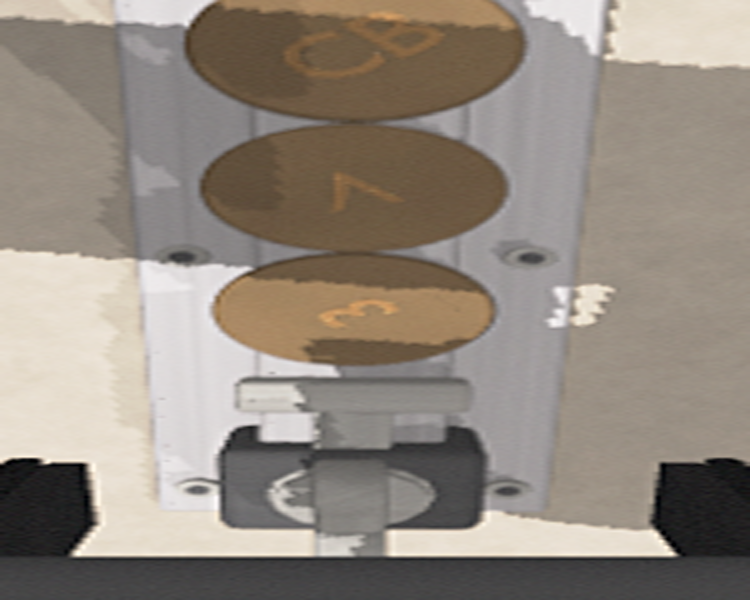

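All three discs now centre at columns 354–355, with the jaw at 354 and the rail at 355–362, so they are within about 1 mm. I'll regrip the thumbscrew, whose wings lie along the rail, and repeat seat and back-off.

Request:
send_rows(
  fingers=[0.5, 0.5, 0.5, 0.5, 0.5, 0.5, 0.5, 0.5, 0.5],
  dp=[
    [-6, -23, 0],
    [-12.4, -46.5, 0],
    [-12.4, -46.7, -15],
    [-12.4, -46.7, -40],
    [-12.4, -46.7, -60],
    [-12.4, -46.7, -72],
    [-12.4, -46.7, -78],
    [-12.4, -46.7, -78.5],
    [-12.4, -46.7, -78.5],
  ],
  turn=[
    [0.005, 0, -0.004],
    [0.005, 0, -0.004],
    [0.005, 0, -0.004],
    [0.005, 0, -0.004],
    [0.005, 0, -0.004],
    [0.005, 0, -0.004],
    [0.005, 0, -0.004],
    [0.005, 0, -0.004],
    [0.005, 0, -0.004],
  ],
)

```text
time_s: 24.65
position: [0.6029, -0.136, 0.0522]
tcp_rot: [[-0.0, 0.189, 0.982], [-0.0, 0.982, -0.189], [-1.0, -0.0, -0.0]]
force: [0.2, -0.5, 0.3]
opening: 0.5
```

```bash
python3 st.py
```

```text
24.65 [ 0.6029 -0.136   0.0522] yaw -10.92 [ 0.2 -0.5  0.3] [-0.02 -0.05 -0.04] 0.5 tau6 0.0 [-23.   42.6  90.1  -0.   47.3 -12.1]
```

Request:
send_rows(
  fingers=[0, 0, 0, 0, 0, 0, 0, 0, 0, 0],
  dp=[
    [0, 0.6, 0.3],
    [0, 0.6, 0.3],
    [0, 0.6, 0.3],
    [0, 0.6, 0.3],
    [0, 0.6, 0.3],
    [0, 0.6, 0.3],
    [0, 0.6, 0.3],
    [0, 0.6, 0.3],
    [0, 0.6, 0.3],
    [0, 0.6, 0.3],
  ],
  turn=[
    [0, 0, 0],
    [0, 0, 0],
    [0, 0, 0],
    [0, 0, 0],
    [0, 0, 0],
    [0, 0, 0],
    [0, 0, 0],
    [0, 0, 0],
    [0, 0, 0],
    [0, 0, 0],
  ],
)

```text
time_s: 25.48
position: [0.6033, -0.1355, 0.0528]
tcp_rot: [[0.0, 0.189, 0.982], [-0.001, 0.982, -0.189], [-1.0, -0.001, 0.0]]
force: [0.1, 0.8, 2.0]
opening: 0.132
```

```bash
python3 st.py
```

```text
25.4833 [ 0.6033 -0.1355  0.0528] yaw -10.92 [0.1 0.8 2. ] [ 0.01 -0.1   0.1 ] 0.132 tau6 0.03 [-23.   42.5  90.1  -0.   47.3 -12. ]
```

Request:
send_rows(
  fingers=[0, 0, 0, 0, 0, 0, 0, 0, 0, 0],
  dp=[
    [0, 0, 0],
    [0, 0, 0],
    [0, 0, 0],
    [0, 0, 0],
    [0, 0, 0],
    [0, 0, 0],
    [0, 0, 0],
    [0, 0, 0],
    [0, 0, 0],
    [0, 0, 0],
  ],
  turn=[
    [0, 0, -0.1],
    [0, 0, -0.2],
    [0, 0, -0.3],
    [0, 0, -0.4],
    [0, 0, -0.5],
    [0, 0, -0.6],
    [0, 0, -0.7],
    [0, 0, -0.8],
    [0, 0, -0.9],
    [0, 0, -1.0],
  ],
)

```text
time_s: 26.32
position: [0.6021, -0.1346, 0.0528]
tcp_rot: [[-0.003, 0.93, 0.367], [0.001, 0.367, -0.93], [-1.0, -0.002, -0.002]]
force: [-1.8, 2.0, 3.2]
opening: 0.133
```

Request:
send_rows(
  fingers=[0, 0, 0, 0, 0, 0, 0],
  dp=[
    [0, 0, 0],
    [0, 0, 0],
    [0, 0, 0],
    [0, 0, 0],
    [0, 0, 0],
    [0, 0, 0],
    [0, 0, 0],
  ],
  turn=[
    [0, 0, -0.1],
    [0, 0, -0.2],
    [0, 0, -0.3],
    [0, 0, -0.4],
    [0, 0, -0.47],
    [0, 0, -0.5],
    [0, 0, -0.5],
  ],
)

```text
time_s: 26.9
position: [0.602, -0.1339, 0.0528]
tcp_rot: [[-0.002, 0.992, -0.125], [0.004, -0.125, -0.992], [-1.0, -0.003, -0.003]]
force: [-0.3, 2.4, 2.1]
opening: 0.133
```

```bash
python3 st.py
```

```text
26.9 [ 0.602  -0.1339  0.0528] yaw -97.19 [-0.3  2.4  2.1] [ 0.49 -0.11 -0.05] 0.133 tau6 0.14 [-23.   42.5  90.2   0.2  47.5  74.1]
```

Now small steps to pin down where it seats.

Request:
send_rows(
  fingers=[0, 0, 0],
  dp=[
    [0, 0, 0],
    [0, 0, 0],
    [0, 0, 0],
  ],
  turn=[
    [0, 0, -0.03],
    [0, 0, -0.06],
    [0, 0, -0.06],
  ],
)

```text
time_s: 27.15
position: [0.602, -0.1338, 0.0528]
tcp_rot: [[-0.002, 0.983, -0.184], [0.004, -0.184, -0.983], [-1.0, -0.003, -0.003]]
force: [0.5, 0.4, 1.7]
opening: 0.136
```

```bash
python3 st.py
```

```text
27.15 [ 0.602  -0.1338  0.0528] yaw -100.61 [0.5 0.4 1.7] [ 0.19 -0.03  0.  ] 0.136 tau6 0.13 [-23.   42.5  90.2   0.2  47.5  77.5]
```

Request:
send_rows(
  fingers=[0, 0],
  dp=[
    [0, 0, 0],
    [0, 0, 0],
  ],
  turn=[
    [0, 0, -0.02],
    [0, 0, -0.02],
  ],
)

```text
time_s: 27.32
position: [0.602, -0.1337, 0.0528]
tcp_rot: [[-0.002, 0.979, -0.203], [0.004, -0.203, -0.979], [-1.0, -0.003, -0.003]]
force: [0.3, 1.4, 1.7]
opening: 0.136
```

```bash
python3 st.py
```

```text
27.3167 [ 0.602  -0.1337  0.0528] yaw -101.72 [0.3 1.4 1.7] [ 0.17 -0.06  0.16] 0.136 tau6 0.26 [-23.   42.5  90.2   0.2  47.5  78.6]
```

Request:
send_rows(
  fingers=[0, 0, 0],
  dp=[
    [0, 0, 0],
    [0, 0, 0],
    [0, 0, 0],
  ],
  turn=[
    [0, 0, -0.02],
    [0, 0, -0.03],
    [0, 0, -0.03],
  ],
)

```text
time_s: 27.57
position: [0.602, -0.1337, 0.0528]
tcp_rot: [[-0.002, 0.973, -0.232], [0.003, -0.232, -0.973], [-1.0, -0.003, -0.003]]
force: [-0.4, 0.9, 2.6]
opening: 0.135
```

```bash
python3 st.py
```

```text
27.5667 [ 0.602  -0.1337  0.0528] yaw -103.39 [-0.4  0.9  2.6] [ 0.26 -0.02  0.54] 0.135 tau6 0.58 [-23.   42.5  90.2   0.2  47.5  80.3]
```

The moment rises at about 0.23 N m per degree from -101.2°, so it is seated. Backing off to a final yaw of about -11.1°.

Request:
send_rows(
  fingers=[0, 0, 0, 0, 0, 0, 0, 0, 0, 0],
  dp=[
    [0, 0, 0],
    [0, 0, 0],
    [0, 0, 0],
    [0, 0, 0],
    [0, 0, 0],
    [0, 0, 0],
    [0, 0, 0],
    [0, 0, 0],
    [0, 0, 0],
    [0, 0, 0],
  ],
  turn=[
    [0, 0, 0.05],
    [0, 0, 0.12],
    [0, 0, 0.2],
    [0, 0, 0.3],
    [0, 0, 0.4],
    [0, 0, 0.5],
    [0, 0, 0.6],
    [0, 0, 0.7],
    [0, 0, 0.8],
    [0, 0, 0.9],
  ],
)

```text
time_s: 28.4
position: [0.6023, -0.135, 0.0528]
tcp_rot: [[-0.003, 0.784, 0.621], [-0.001, 0.621, -0.784], [-1.0, -0.003, -0.001]]
force: [-0.6, -1.9, 1.0]
opening: 0.139
```

```bash
python3 st.py
```

```text
28.4 [ 0.6023 -0.135   0.0528] yaw -51.62 [-0.6 -1.9  1. ] [-0.41 -0.08 -0.04] 0.139 tau6 0.71 [-22.9  42.5  90.2  -0.2  47.5  28.8]
```

Request:
send_rows(
  fingers=[0, 0, 0, 0, 0, 0, 0, 0, 0, 0],
  dp=[
    [0, 0, 0],
    [0, 0, 0],
    [0, 0, 0],
    [0, 0, 0],
    [0, 0, 0],
    [0, 0, 0],
    [0, 0, 0],
    [0, 0, 0],
    [0, 0, 0],
    [0, 0, 0],
  ],
  turn=[
    [0, 0, 0.1],
    [0, 0, 0.2],
    [0, 0, 0.3],
    [0, 0, 0.4],
    [0, 0, 0.5],
    [0, 0, 0.58],
    [0, 0, 0.65],
    [0, 0, 0.69],
    [0, 0, 0.708],
    [0, 0, 0.708],
  ],
)

```text
time_s: 29.23
position: [0.6032, -0.1355, 0.0528]
tcp_rot: [[0.0, 0.193, 0.981], [-0.003, 0.981, -0.193], [-1.0, -0.003, 0.001]]
force: [2.5, -0.4, -0.6]
opening: 0.133
```

```bash
python3 st.py; python3 look.py w12; python3 - <<'E'
from w import *
c=bot.capture("side");cv2.imwrite("pics/s12.png",cv2.resize(c["img"][120:340,120:400],None,fx=2.5,fy=2.5))
t=bot.capture("top");cv2.imwrite("pics/t12.png",t["img"])
E
```

```text
29.2333 [ 0.6032 -0.1355  0.0528] yaw -11.11 [ 2.5 -0.4 -0.6] [-0.13 -0.5   0.02] 0.133 tau6 -0.1 [-22.9  42.5  90.2  -0.2  47.2 -11.7]
29.23 [ 0.6032 -0.1355  0.0528] yaw -11.11 f [ 2.5 -0.4 -0.6] m [-0.13 -0.5   0.02] op 0.133 j [-23.  43.  90.  -0.  47. -12.]
```

View pics/w12zz.png

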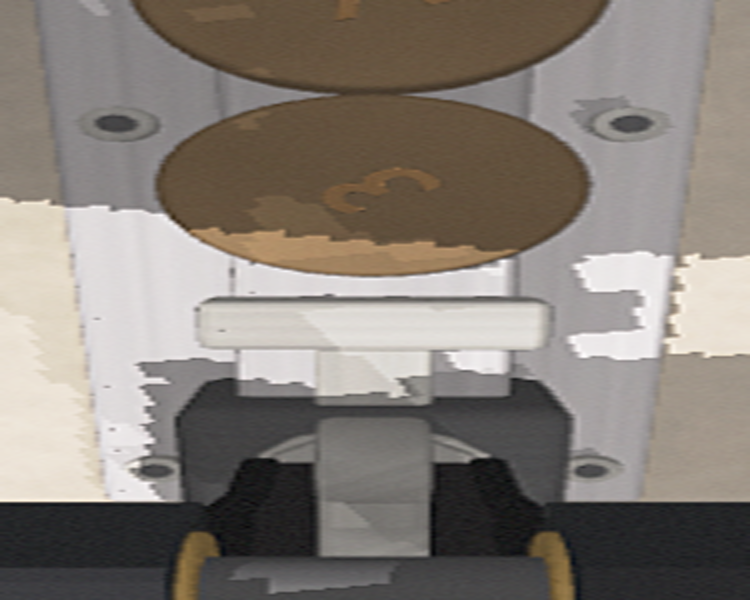

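View pics/s12.png

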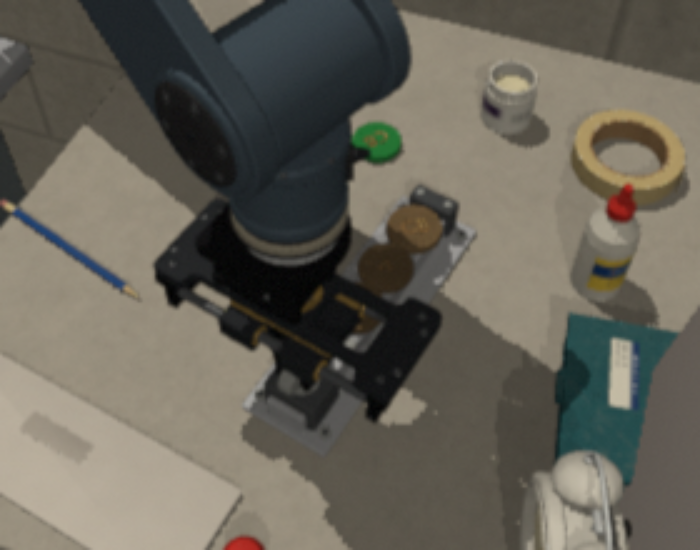

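c sits at column 373, level with the jaw at 373. b is at 370, there is a clear gap to the jaw, and the wings lie along the rail in the grip. I'll settle for two rows, then hand in.

Request:
send_rows(
  fingers=[0, 0],
  dp=[
    [0, 0, 0],
    [0, 0, 0],
  ],
  turn=[
    [0, 0, 0],
    [0, 0, 0],
  ],
)

```text
time_s: 29.55
position: [0.6032, -0.1355, 0.0528]
tcp_rot: [[0.0, 0.193, 0.981], [-0.004, 0.981, -0.193], [-1.0, -0.003, 0.001]]
force: [2.2, -0.8, 0.1]
opening: 0.137
```

```bash
python3 st.py; python3 -c "
from rig import bot
print(bot.hand_in())"
```

```text
29.55 [ 0.6032 -0.1355  0.0528] yaw -11.13 [ 2.2 -0.8  0.1] [-0.06 -0.48  0.02] 0.137 tau6 0.03 [-22.9  42.5  90.2  -0.2  47.2 -11.6]
the job is handed in; nothing more can be done
None
```

Both loose medallions are on the rail in a row with the fixed one. The thumbscrew was seated, then backed off about 90° (tool yaw -101.2° to -11.1°). The job was handed in at 29.6 s with the screw still gripped and steady.

- **Redone step:** after the first seating and back-off, the discs proved 2–3 mm off centre because of wrist-camera bias. I released the screw, squeezed all three discs onto the centreline, including the one already on the rail, and then seated and backed off again.
- **Last checks:** the final picture shows c centred with the jaw, b about 0.5 mm off, and the jaw clear of the row. Contact forces stayed at a few newtons in every reading.
- **Less certain:** the fixed medallion may be about 1 mm off centre; I last measured it before the second seating. The seat angle comes from where the turning moment began to rise, so it is good to about 0.5°; it differs by 0.3° from the rail direction seen by the camera.
- **Other things:** I did not touch any of the other objects. The last side view shows those in frame undisturbed, but the orange look-alike and the marker pen were not in it.

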